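# Scoop ball knobs into the packing tote and bolt it in

### The job

Pick up the hand scoop and, without touching the knobs with the fingers, scoop at least four of the orange ball knobs out of the long blue bin and tip them into the square blue tote, so that every knob ends up either in the tote or still in the bin. Put the scoop back upright on its green mat and then slide the red-handled bolt fully home through the keeper on the tote, which must still sit in its dock. Leave the tape roll, mug, carton and stapler where they are.

Things in the scene. Friction and masses are not known exactly. Their poses are not given: they have to be found in the camera images.
- scoop: aluminium hand scoop. Flat pan 102 (x) x 95 mm (y), floor 2 mm, side walls 36 mm high, falling to the floor from x = 5 to 47 mm, back wall 40. Origin: centre of the pan's underside; +x out of the open mouth (lip at x = 51 mm), z up. A post behind the back wall (x = -51 to -59) carries a black level handle bar along x, 22 x 22 mm, from x = -142 to -32 mm, axis 88 mm above the underside. 0.25 kg
- scoop_grip (a point): grip point on the axis of the scoop's handle, at x = -80 mm, z = 88 mm in the scoop's frame
- scoop_pan (a point): point in the middle of the scoop's pan, 16 mm above its underside
- mat: thin green mat, 170 (x) x 130 (y) x 4 mm, fixed; origin at the centre of its underside. The scoop rests on it at the start, its handle towards the robot and partly beyond the mat
- bin: long low blue bin with the knobs, fixed; outer 288 (x) x 164 (y) mm, 55 mm high, walls and floor 4 mm; origin at the centre of its underside. Inside its +x end a sloping plate rises from the floor at x = +85 mm to the rim at x = +140 mm; the knobs lie towards that end, the -x end is free for the scoop to enter
- tote: square blue open tote, 168 x 168 mm outside, 72 mm high, walls and floor 4 mm, 0.6 kg, loose between the rails of the grey dock; origin at the centre of its underside. On its -x side a steel keeper sticks out: a downturned bracket 30 mm wide (y = 30 to 60 mm), top 52 mm above the tote's underside, open along y for the bolt to pass under
- dock: grey fixed base plate, 276 (x) x 200 (y) x 6 mm, with 32 mm high rails around the tote; origin at the centre of its underside. Along its -x edge lies the bolt's track, parallel to y at x = -72 mm
- dock_seat (a point): where the origin of the seated tote belongs, on top of the dock's plate (x = 30 mm)
- bolt_bar (a joint): slide of the steel bolt along the dock's +y, m: 0 drawn back (starts at 0 to 0.015), 0.065 at the end stop, fully home through the keeper; takes about 3 N to slide and stays where it is left
- bolt_knob (a point): centre of the top of the bolt's upright red handle: a post 20 mm across and 50 mm tall, its top 114 mm and its lower end 64 mm above the table; it moves with the bolt
- knob0: orange ball knob: ball 28 mm across with a flat black foot 14 mm across that reaches to 15.5 mm below the ball's centre along its own -z; origin at the ball's centre; about 20 g; starts standing on its foot in the bin
- knob1: orange ball knob: ball 28 mm across with a flat black foot 14 mm across that reaches to 15.5 mm below the ball's centre along its own -z; origin at the ball's centre; about 20 g; starts standing on its foot in the bin
- knob2: orange ball knob: ball 28 mm across with a flat black foot 14 mm across that reaches to 15.5 mm below the ball's centre along its own -z; origin at the ball's centre; about 20 g; starts standing on its foot in the bin
- knob3: orange ball knob: ball 28 mm across with a flat black foot 14 mm across that reaches to 15.5 mm below the ball's centre along its own -z; origin at the ball's centre; about 20 g; starts standing on its foot in the bin
- knob4: orange ball knob: ball 28 mm across with a flat black foot 14 mm across that reaches to 15.5 mm below the ball's centre along its own -z; origin at the ball's centre; about 20 g; starts standing on its foot in the bin
- knob5: orange ball knob: ball 28 mm across with a flat black foot 14 mm across that reaches to 15.5 mm below the ball's centre along its own -z; origin at the ball's centre; about 20 g; starts standing on its foot in the bin
- tape_roll: a roll of amber packing tape lying flat, 100 mm across, 48 mm high; a bystander, loose; origin at its underside
- mug: a low white mug, 76 mm across, 68 mm high; a bystander, loose; origin at its underside
- carton: a small brown carton, 90 x 120 x 50 mm high; a bystander, loose; origin at its underside
- stapler: a red and black stapler, 130 mm long, 38 mm high; a bystander, loose; origin at its underside
There are look-alikes about, which are no part of the job. Of the things shaped like the scoop, the aluminium one is meant.

How it is judged (in metres and radians):
On the way, in this order (a step that is already met when the one before it is completed fails the run):
1. the scoop is lifted clear of the bin with one or more knobs in it (height (world z) of scoop_pan above 0.1 m and distance between any of knob0, knob1, knob2, knob3, knob4, knob5 and scoop_pan below 0.08 m), for 0.2 s.
2. at least four knobs lie in the tote (((horizontal distance between each of knob0, knob1, knob2, knob3 and tote below 0.096 m and height (world z) of each of knob0, knob1, knob2, knob3 below 0.075 m) or (horizontal distance between each of knob0, knob1, knob2, knob4 and tote below 0.096 m and height (world z) of each of knob0, knob1, knob2, knob4 below 0.075 m) or (horizontal distance between each of knob0, knob1, knob2, knob5 and tote below 0.096 m and height (world z) of each of knob0, knob1, knob2, knob5 below 0.075 m) or (horizontal distance between each of knob0, knob1, knob3, knob4 and tote below 0.096 m and height (world z) of each of knob0, knob1, knob3, knob4 below 0.075 m) or (horizontal distance between each of knob0, knob1, knob3, knob5 and tote below 0.096 m and height (world z) of each of knob0, knob1, knob3, knob5 below 0.075 m) or (horizontal distance between each of knob0, knob1, knob4, knob5 and tote below 0.096 m and height (world z) of each of knob0, knob1, knob4, knob5 below 0.075 m) or (horizontal distance between each of knob0, knob2, knob3, knob4 and tote below 0.096 m and height (world z) of each of knob0, knob2, knob3, knob4 below 0.075 m) or (horizontal distance between each of knob0, knob2, knob3, knob5 and tote below 0.096 m and height (world z) of each of knob0, knob2, knob3, knob5 below 0.075 m) or (horizontal distance between each of knob0, knob2, knob4, knob5 and tote below 0.096 m and height (world z) of each of knob0, knob2, knob4, knob5 below 0.075 m) or (horizontal distance between each of knob0, knob3, knob4, knob5 and tote below 0.096 m and height (world z) of each of knob0, knob3, knob4, knob5 below 0.075 m) or (horizontal distance between each of knob1, knob2, knob3, knob4 and tote below 0.096 m and height (world z) of each of knob1, knob2, knob3, knob4 below 0.075 m) or (horizontal distance between each of knob1, knob2, knob3, knob5 and tote below 0.096 m and height (world z) of each of knob1, knob2, knob3, knob5 below 0.075 m) or (horizontal distance between each of knob1, knob2, knob4, knob5 and tote below 0.096 m and height (world z) of each of knob1, knob2, knob4, knob5 below 0.075 m) or (horizontal distance between each of knob1, knob3, knob4, knob5 and tote below 0.096 m and height (world z) of each of knob1, knob3, knob4, knob5 below 0.075 m) or (horizontal distance between each of knob2, knob3, knob4, knob5 and tote below 0.096 m and height (world z) of each of knob2, knob3, knob4, knob5 below 0.075 m))), for 0.2 s.
3. the scoop is put down upright on its mat and let go (horizontal distance between scoop and mat below 0.07 m and height (world z) of scoop below 0.012 m and angle between scoop's own z axis and vertical below 0.1 rad and linear speed of scoop below 0.02 m/s and contact force between the fingers and scoop below 0.3 N), for 0.2 s.
4. the bolt is fully home through the keeper (value of joint bolt_bar above 0.058 m), for 0.2 s.
At the end, for the whole second after the job is handed in: At least four knobs in the tote, every other one in the tote or bin; tote seated in its dock within 12 mm and level; bolt slid past 58 of its 65 mm; scoop upright (0.1 rad) and at rest on its mat, the pan's centre within 70 mm of the mat's centre (seen from above) (((horizontal distance between each of knob0, knob1, knob2, knob3 and tote below 0.096 m and height (world z) of each of knob0, knob1, knob2, knob3 below 0.075 m) or (horizontal distance between each of knob0, knob1, knob2, knob4 and tote below 0.096 m and height (world z) of each of knob0, knob1, knob2, knob4 below 0.075 m) or (horizontal distance between each of knob0, knob1, knob2, knob5 and tote below 0.096 m and height (world z) of each of knob0, knob1, knob2, knob5 below 0.075 m) or (horizontal distance between each of knob0, knob1, knob3, knob4 and tote below 0.096 m and height (world z) of each of knob0, knob1, knob3, knob4 below 0.075 m) or (horizontal distance between each of knob0, knob1, knob3, knob5 and tote below 0.096 m and height (world z) of each of knob0, knob1, knob3, knob5 below 0.075 m) or (horizontal distance between each of knob0, knob1, knob4, knob5 and tote below 0.096 m and height (world z) of each of knob0, knob1, knob4, knob5 below 0.075 m) or (horizontal distance between each of knob0, knob2, knob3, knob4 and tote below 0.096 m and height (world z) of each of knob0, knob2, knob3, knob4 below 0.075 m) or (horizontal distance between each of knob0, knob2, knob3, knob5 and tote below 0.096 m and height (world z) of each of knob0, knob2, knob3, knob5 below 0.075 m) or (horizontal distance between each of knob0, knob2, knob4, knob5 and tote below 0.096 m and height (world z) of each of knob0, knob2, knob4, knob5 below 0.075 m) or (horizontal distance between each of knob0, knob3, knob4, knob5 and tote below 0.096 m and height (world z) of each of knob0, knob3, knob4, knob5 below 0.075 m) or (horizontal distance between each of knob1, knob2, knob3, knob4 and tote below 0.096 m and height (world z) of each of knob1, knob2, knob3, knob4 below 0.075 m) or (horizontal distance between each of knob1, knob2, knob3, knob5 and tote below 0.096 m and height (world z) of each of knob1, knob2, knob3, knob5 below 0.075 m) or (horizontal distance between each of knob1, knob2, knob4, knob5 and tote below 0.096 m and height (world z) of each of knob1, knob2, knob4, knob5 below 0.075 m) or (horizontal distance between each of knob1, knob3, knob4, knob5 and tote below 0.096 m and height (world z) of each of knob1, knob3, knob4, knob5 below 0.075 m) or (horizontal distance between each of knob2, knob3, knob4, knob5 and tote below 0.096 m and height (world z) of each of knob2, knob3, knob4, knob5 below 0.075 m)) and ((horizontal distance between knob0 and tote below 0.096 m and height (world z) of knob0 below 0.075 m) or (x of knob0 in the frame of bin between -0.142 and 0.142 m and y of knob0 in the frame of bin between -0.08 and 0.08 m and height (world z) of knob0 below 0.06 m)) and ((horizontal distance between knob1 and tote below 0.096 m and height (world z) of knob1 below 0.075 m) or (x of knob1 in the frame of bin between -0.142 and 0.142 m and y of knob1 in the frame of bin between -0.08 and 0.08 m and height (world z) of knob1 below 0.06 m)) and ((horizontal distance between knob2 and tote below 0.096 m and height (world z) of knob2 below 0.075 m) or (x of knob2 in the frame of bin between -0.142 and 0.142 m and y of knob2 in the frame of bin between -0.08 and 0.08 m and height (world z) of knob2 below 0.06 m)) and ((horizontal distance between knob3 and tote below 0.096 m and height (world z) of knob3 below 0.075 m) or (x of knob3 in the frame of bin between -0.142 and 0.142 m and y of knob3 in the frame of bin between -0.08 and 0.08 m and height (world z) of knob3 below 0.06 m)) and ((horizontal distance between knob4 and tote below 0.096 m and height (world z) of knob4 below 0.075 m) or (x of knob4 in the frame of bin between -0.142 and 0.142 m and y of knob4 in the frame of bin between -0.08 and 0.08 m and height (world z) of knob4 below 0.06 m)) and ((horizontal distance between knob5 and tote below 0.096 m and height (world z) of knob5 below 0.075 m) or (x of knob5 in the frame of bin between -0.142 and 0.142 m and y of knob5 in the frame of bin between -0.08 and 0.08 m and height (world z) of knob5 below 0.06 m)) and horizontal distance between tote and dock_seat below 0.012 m and angle between tote's own z axis and vertical below 0.06 rad and value of joint bolt_bar above 0.058 m and horizontal distance between scoop and mat below 0.07 m and height (world z) of scoop below 0.012 m and angle between scoop's own z axis and vertical below 0.1 rad and linear speed of scoop below 0.02 m/s); the robot touches nothing.
It fails at once if the fingers touch a knob (contact force between the fingers and knob0 above 0.5 N or contact force between the fingers and knob1 above 0.5 N or contact force between the fingers and knob2 above 0.5 N or contact force between the fingers and knob3 above 0.5 N or contact force between the fingers and knob4 above 0.5 N or contact force between the fingers and knob5 above 0.5 N).
It fails at once if a bystander is moved more than 30 mm (distance of any of tape_roll, mug, carton, stapler from where it was at the start of the episode above 0.03 m).
It also fails if it takes over 69 s, if anything falls off the work surface, if the arm or the gripper's body presses on something with over 40 N, if the wrist force passes 120 N, or if a joint passes its speed limit or range.

### The arm

A 6-joint arm with a two-finger parallel gripper is mounted at the origin on the work surface. World frame = base frame: x ahead of the robot, y to its left, z up, the work surface at z = 0. Lengths are in mm, angles in rad, forces in N, time in s.
With the tool pointing down it reaches from about 275 to 1000 mm from the base axis. Payload 8.4 kg.
Tool frame: the origin (TCP) lies between the finger pads; the fingertips stand r.nose_length ahead of it and the grasp point (between the pads) lies 8 mm behind it (r.nose_length is the distance from the TCP to the fingertips, in mm); y points along the fingers, x is the direction in which the jaws open and shut, and the axes are right-handed (so a half turn about y gives the same grasp; the last joint's range is limited). The gripper opens to 85 mm and grips with 20 to 120 N. Pads are 22 mm wide; open, the fingers measure 114 mm over their backs; the gripper's body (76 mm by 85 mm) begins 54 mm behind the grasp point. The pads swing forward as they close: fully open they stand 13 mm farther back than shut.
Start: joints at [-1.248, 0.353, 1.633, -0, 1.155, -0.002], TCP at [199.448, -592.325, 242.281] pointing down, gripper open.
Joint ranges: [-2.63, 2.63], [-0.92, 2.1], [0.06, 2.66], [-1.3, 4.44], [0, 2.69], [-3.02, 3.02]. Speed limits (rad/s): [2.22, 2.22, 2.79, 3.14, 3.14, 3.14].

### API

Orientations are given as [roll, pitch, yaw] about the fixed x, y, z axes, in that order (R = Rz(yaw) Ry(pitch) Rx(roll)).
In Python, from rig import r, cams, order gives the robot as it stands. The module is installed in compiled form; this text tells all that it offers.
- The arm moves only by the shell command python3 -m crank 'ROWS' [FORCE]. ROWS is JSON, a list of rows, each a list of 7 numbers: the turn, a rotation vector about the tool's x, y, z in degrees, then the shift along the tool's x, y, z in cm, then the opening, from -1 (shut) to 1 (fully open). A call has exactly 10 rows; each row shifts and turns the pose as measured when the row begins, along the tool's axes as they then stand; what a row does not reach is not made up. A row lasts 1/12 s, in which the tool goes at most 41.7 mm and 7.16 degrees, less where a joint would pass 70% of its speed; a pose out of reach is approached as far as the arm can. A call with a gripper value outside its range is refused whole. The fingers move at their own pace and stop on an object; FORCE is the grip in N (left out, the last holds). Time passes only in rows, so rows that do not move let the fingers close, or fill a call up. It gives the time, the measured TCP pose, the force and the opening at its end, in the units of the state.
- r.sense(): the state, without advancing time (a new reading comes with each control period).
- cams.grab_frame(name): name is "scene" or "top" or "wrist"; returns the picture (400x640x3 uint8, blue, green, red); there is no depth.
- cams.camera_info(name): a dict with "intrinsics" (3x3 intrinsics, pixels), "view" (4x4, takes a point from world to camera coordinates); the wrist camera has in their place "hand_eye" (4x4, takes a point from camera to tool coordinates, whose origin is the TCP and whose axes are the tool frame's). Camera axes: x right, y up, looking along -z (the intrinsics and any distortion apply to the point x, -y, -z); pixel columns grow to the right and rows downward; lengths in mm; the calibration is good to about 2 mm. A picture is of the moment at which its call begins: read the wrist's pose just before it. camera_info takes no time and is no camera call.
- order.sign_off(): hands the job in, once; it reports no verdict.
The state is a dict: "clock": time; "qpos": joint angles; "qvel": joint speeds; "joint_efforts": joint torques, N m; "eef_pos": TCP position; "tcp_rot": TCP orientation; "contact_force": force on the tool from outside, world axes, zero at the start; "wrist_torque": the same for the moment, N m; "opening": opening from 0.0 (shut) to 1.0 (fully open).
Only numpy, scipy, OpenCV 4.12 (cv2) and the standard library are available. Lean on these libraries where they do the work, as an engineer would, in place of code of your own. Each camera call takes 0.05 s, during which the arm holds its last target.

## Working session

There is one attempt and no reset: what is moved stays moved. The work goes in short steps, Python scripts to look and compute and a shell command to move; the robot and the scene stay as the last step left them, time stands still between calls to the robot, and variables do not carry over. Pictures are saved under pics/ and viewed, and the job is handed in when it is done.

```bash
mkdir -p pics; ls; python3 - <<'E'
from rig import r,cams,order
import cv2
print(r.sense()); print(r.nose_length)
for n in("scene","top"):
    cv2.imwrite(f"pics/{n}0.png",cams.grab_frame(n)); print(n,cams.camera_info(n))
print(cams.camera_info("wrist"))
E
```

```text
pics
{'clock': 0.0, 'qpos': array([-1.24835748e+00,  3.53697891e-01,  1.63411325e+00, -1.77525320e-05,
        1.15522412e+00, -2.37815762e-03]), 'qvel': array([-7.38165248e-04,  5.78020810e-04,  1.52938746e-05, -4.75442064e-04,
       -4.58978673e-04, -8.34879102e-04]), 'joint_efforts': array([-1.08431213e-03, -6.05242109e+01, -3.42070198e+01, -6.65520179e-05,
        9.12227231e-03, -5.62369632e-05]), 'eef_pos': array([ 199.32189244, -591.87994882,  241.5395519 ]), 'tcp_rot': array([-1.57080913e+00,  1.44263509e-03, -1.24597216e+00]), 'contact_force': array([-0.55435988,  0.09759333, -0.99373284]), 'wrist_torque': array([ 0.06598829,  0.02173034, -0.00464348]), 'opening': 1.0011712077513255}
11.0
scene {'intrinsics': array([[406.29393269,   0.        , 316.68454322],
       [  0.        , 406.29393269, 203.95970023],
       [  0.        ,   0.        ,   1.        ]]), 'view': array([[ 7.50442622e-01,  6.60795574e-01, -1.36043844e-02,
        -4.30363212e+02],
       [-3.28990517e-01,  3.91317165e-01,  8.59439420e-01,
         1.01315177e+02],
       [ 5.73237394e-01, -6.40484258e-
[... 481 characters left out ...]
02],
       [-1.97323897e-01,  2.72671948e-03,  9.80334558e-01,
        -9.89004959e+02],
       [ 0.00000000e+00,  0.00000000e+00,  0.00000000e+00,
         1.00000000e+00]])}
{'intrinsics': array([[352.16770514,   0.        , 314.60775446],
       [  0.        , 352.16770514, 201.45378709],
       [  0.        ,   0.        ,   1.        ]]), 'hand_eye': array([[ 9.99999753e-01,  3.06779892e-04,  6.33143228e-04,
        -7.17537140e-01],
       [ 5.13237611e-04,  2.97442594e-01, -9.54739566e-01,
        -1.31950351e+02],
       [-4.81218665e-04,  9.54739655e-01,  2.97442363e-01,
         7.64692916e+01],
       [ 0.00000000e+00,  0.00000000e+00,  0.00000000e+00,
         1.00000000e+00]])}
```

View images.

View pics/scene0.png

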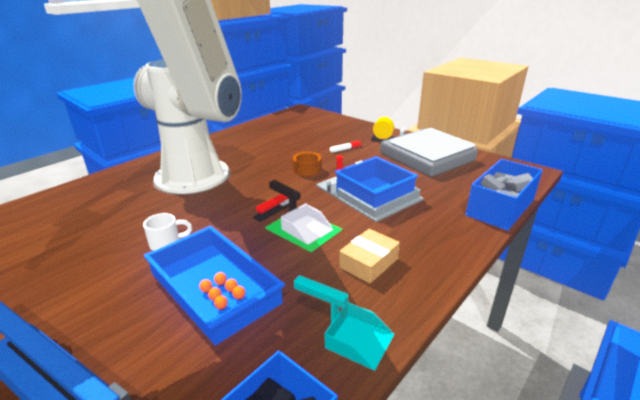

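View pics/top0.png

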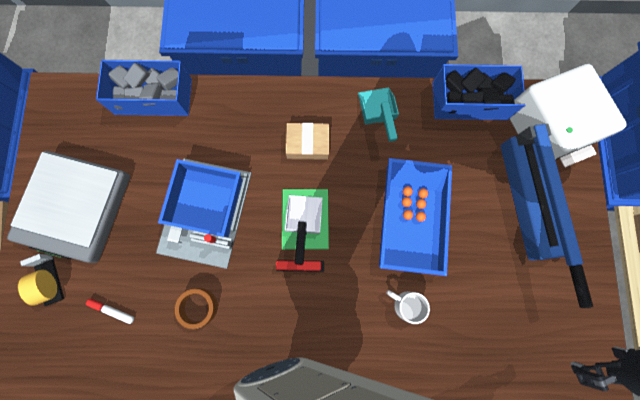

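```bash
cat > h.py <<'E'
import numpy as np,cv2
from rig import r,cams,order
from scipy.spatial.transform import Rotation as Ro
def cam(n):
    i=cams.camera_info(n)
    if n!="wrist": return i["intrinsics"],np.array(i["view"])
    s=r.sense();T=np.eye(4);T[:3,:3]=Ro.from_euler('xyz',s["tcp_rot"]).as_matrix();T[:3,3]=s["eef_pos"]
    return i["intrinsics"],np.linalg.inv(T@i["hand_eye"])
def back(n,uv,z,KV=None):
    K,V=KV or cam(n);d=np.array([(uv[0]-K[0,2])/K[0,0],-(uv[1]-K[1,2])/K[1,1],-1.])
    R=V[:3,:3];c=-R.T@V[:3,3];d=R.T@d
    return c+d*(z-c[2])/d[2]
def proj(n,p,KV=None):
    K,V=KV or cam(n);q=V[:3,:3]@np.asarray(p,float)+V[:3,3]
    return K[0,0]*q[0]/-q[2]+K[0,2],K[1,1]*-q[1]/-q[2]+K[1,2]
def crop(img,x0,y0,x1,y1,f,name):
    cv2.imwrite(f"pics/{name}.png",cv2.resize(img[y0:y1,x0:x1],None,fx=f,fy=f,interpolation=cv2.INTER_CUBIC))
E
python3 - <<'E'
from h import *
t=cv2.imread("pics/top0.png")
crop(t,370,145,470,285,4,"c_bin");crop(t,150,150,260,275,4.5,"c_tote");crop(t,265,180,345,280,6,"c_scoop");crop(t,350,80,410,145,4,"c_teal")
E
```

```text
(no output)
```

View pics/c_bin.png

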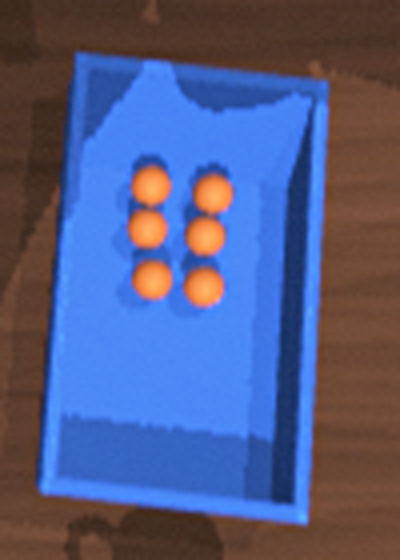

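View pics/c_tote.png

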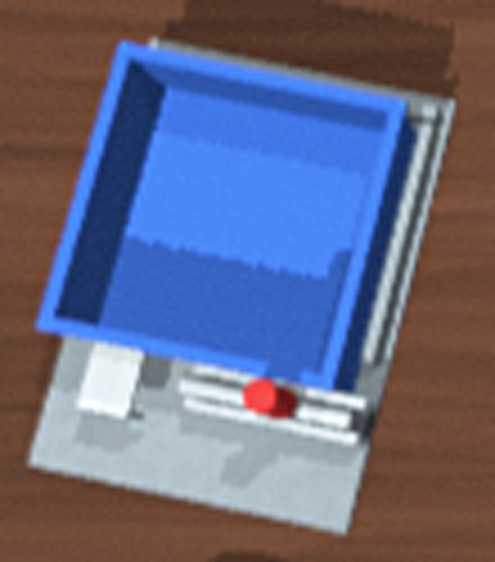

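View pics/c_scoop.png

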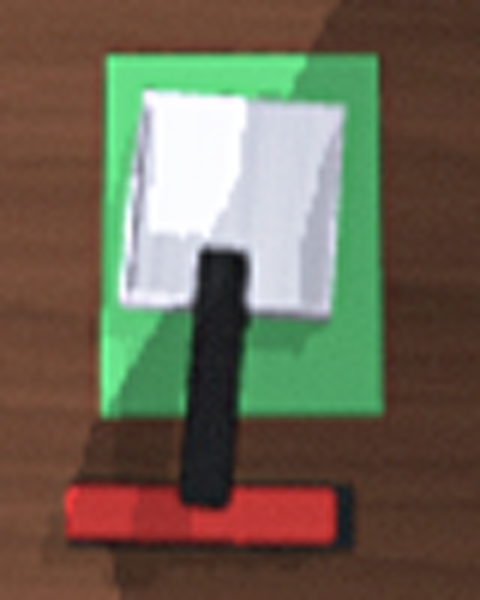

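```bash
cat > fit.py <<'E'
from h import *
KV=cam("top")
def full(o,f,pts): return [(o[0]+x/f,o[1]+y/f) for x,y in pts]
def rigid(loc,pts,z):
    W=np.array([back("top",p,z,KV)[:2] for p in pts]);L=np.array(loc,float)
    l0,w0=L.mean(0),W.mean(0);H=(L-l0).T@(W-w0);a=np.arctan2(H[0,1]-H[1,0],H[0,0]+H[1,1])
    R=np.array([[np.cos(a),-np.sin(a)],[np.sin(a),np.cos(a)]]);o=w0-R@l0
    return o,a,R,W-(L@R.T+o)
E
python3 - <<'E'
from fit import *
np.set_printoptions(precision=1,suppress=True)
b=full((370,145),4,[(77,53),(328,82),(306,523),(41,492)])
o,a,R,e=rigid([(144,82),(144,-82),(-144,-82),(-144,82)],b,55);print("bin",o,np.degrees(a),e.tolist())
for p in full((370,145),4,[(151,185),(212,192),(149,229),(206,237),(153,280),(204,286)]):
    q=back("top",p,19.5,KV)[:2];print(" knob",q,R.T@(q-o))
t=full((150,150),4.5,[(122,42),(407,102),(349,388),(40,328)])
o,a,R,e=rigid([(84,84),(84,-84),(-84,-84),(-84,84)],t,78);print("tote",o,np.degrees(a),e.tolist())
d=full((150,150),4.5,[(28,465),(348,534),(455,100)])
o,a,R,e=rigid([(-138,100),(-138,-100),(138,-100)],d,6);print("dock",o,np.degrees(a),e.tolist(),"seat",o+R@[30,0])
q=back("top",full((150,150),4.5,[(262,396)])[0],114,KV)[:2];print("boltknob",q,R.T@(q-o))
m=full((265,180),6,[(107,53),(378,53),(384,413),(101,413)])
o,a,R,e=rigid([(85,65),(85,-65),(-85,-65),(-85,65)],m,4);print("mat",o,np.degrees(a),e.tolist())
for n,p,z in [("lipL",(143,92),6),("lipR",(345,103),6),("bwL",(122,306),44),("bwR",(330,318),44),("hEnd",(206,502),103),("hFront",(224,250),103),("hFrontL",(200,250),103),("hFrontR",(248,250),103),("stapL",(66,514),38),("stapR",(352,514),38),("stapTop",(200,486),38)]:
    print(n,back("top",full((265,180),6,[p])[0],z,KV))
for n,p,z in [("carton",(307,140),50),("mug",(413,307),68),("tape",(195,309),48),("cartonBL",(286,158),50),("cartonBR",(328,158),50)]: print(n,back("top",p,z,KV))
E
```

```text
bin [ 518.2 -293.7] -6.019024676579402 [[6.594231417800529, 4.100341420890516], [5.2200821290948625, -5.3154137732909135], [-6.248348866126207, -3.926626321165088], [-5.565964680769412, 5.141698673565486]]
 knob [ 591.6 -279.7] [71.6 21.6]
 knob [ 587.1 -322.4] [ 71.6 -21.3]
 knob [ 560.1 -277.2] [40.  20.8]
 knob [ 555.  -316.9] [ 39.  -19.2]
 knob [ 524.2 -278.7] [ 4.4 15.5]
 knob [ 520.4 -314. ] [  4.3 -19.9]
tote [556.  281.5] -10.230338890668987 [[5.549097804947678, 3.8280101187581863], [0.49370824795209955, -3.01834218014136], [-4.385531590990411, -8.01686017693396], [-1.657274461909708, 7.2071922383169635]]
dock [527.7 289.8] -11.055223809988895 [[-0.009630045515734764, 0.7547219364084867], [-0.8308206192001535, -0.4766820360445365], [0.8404506647158314, -0.2780399003639502]] seat [557.2 284. ]
boltknob [445.7 245.6] [-72.  -59.1]
mat [513.5   6.9] 0.8646261657868473 [[0.09630273380571452, -0.4649551901778892], [-0.2677099763470778, 0.7678841011517008], [-0.13819232488009447, -0.34502193695948336], [0.3095995674219125, 0.04209302598567888]]
lipL [578.5  55.    6. ]
lipR [574.4 -40.5   6. ]
bwL [473.   59.3  44. ]
bwR [468.7 -33.9  44. ]
hEnd [385.5  17.7 103. ]
hFront [491.   12.1 103. ]
hFrontL [490.8  22.3 103. ]
hFrontR [491.1   1.9 103. ]
stapL [381.2  82.   38. ]
stapR [382.7 -44.5  38. ]
stapTop [394.1  23.   38. ]
carton [728.4   5.1  50. ]
mug [ 281.7 -270.6   68. ]
tape [269.1 285.5  48. ]
cartonBL [675.2  62.4  50. ]
cartonBR [676.7 -54.   50. ]
```

```bash
cat > plan.py <<'E'
from h import *
def pose():
    s=r.sense();return np.array(s["eef_pos"]),Ro.from_euler('xyz',s["tcp_rot"])
def tool(yaw_s,tilt):  # scoop-heading yaw (deg), tilt forward (deg): z_t forward,x_t right,y_t down
    c,s=np.cos(np.radians(yaw_s)),np.sin(np.radians(yaw_s));x=np.array([s,-c,0]);y=np.array([0,0,-1.]);z=np.array([c,s,0])
    return Ro.from_matrix(np.c_[x,y,z])*Ro.from_rotvec([np.radians(tilt),0,0])
def rows(p1,R1,n,g,p0=None,R0=None):
    if p0 is None:p0,R0=pose()
    rv=(R0.inv()*R1).as_rotvec()/n
    R=R0;d=(np.asarray(p1)-p0)/n;out=[]
    for i in range(n):
        t=R.inv().apply(d)/10;q=np.degrees(rv)
        out.append([round(float(v),1) for v in q]+[round(float(v),2) for v in t]+[g]);R=R*Ro.from_rotvec(rv)
    print("step mm %.1f deg %.2f"%(np.linalg.norm(d),np.degrees(np.linalg.norm(rv))))
    print(str(out).replace(" ",""))
def st():
    s=r.sense();p,R=pose();M=R.as_matrix()
    print("t%.2f p %s yaw_s %.1f tilt %.1f roll %.1f open %.2f F %s q %s"%(s["clock"],p.round(1),np.degrees(np.arctan2(M[1,2],M[0,2])),np.degrees(np.arctan2(M[2,2],-M[2,1])),np.degrees(np.arcsin(M[2,0])),s["opening"],s["contact_force"].round(1),s["qpos"].round(2)))
E
python3 - <<'E'
from plan import *
R=tool(-3,25);y=R.as_matrix()[:,1]
g=np.array([444.5,14,92]);p=g+8*y-110*y;print(p);st()
rows(p,R,20,1)
E
```

```text
[401.45201403  16.25604935 184.44339428]
t0.10 p [ 199.3 -591.9  241.6] yaw_s 18.6 tilt 0.0 roll -0.1 open 1.00 F [ 0.3 -1.  -0.3] q [-1.25  0.35  1.63  0.    1.16 -0.  ]
step mm 32.2 deg 1.65
[[1.2,1.1,-0.2,-2.56,0.29,1.93,1],[1.2,1.1,-0.2,-2.6,0.32,1.87,1],[1.2,1.1,-0.2,-2.63,0.35,1.82,1],[1.2,1.1,-0.2,-2.67,0.38,1.76,1],[1.2,1.1,-0.2,-2.7,0.4,1.7,1],[1.2,1.1,-0.2,-2.73,0.43,1.64,1],[1.2,1.1,-0.2,-2.76,0.45,1.58,1],[1.2,1.1,-0.2,-2.79,0.47,1.52,1],[1.2,1.1,-0.2,-2.82,0.49,1.46,1],[1.2,1.1,-0.2,-2.85,0.51,1.4,1],[1.2,1.1,-0.2,-2.88,0.53,1.33,1],[1.2,1.1,-0.2,-2.91,0.54,1.27,1],[1.2,1.1,-0.2,-2.93,0.56,1.2,1],[1.2,1.1,-0.2,-2.96,0.57,1.13,1],[1.2,1.1,-0.2,-2.98,0.58,1.07,1],[1.2,1.1,-0.2,-3.0,0.59,1.0,1],[1.2,1.1,-0.2,-3.02,0.6,0.93,1],[1.2,1.1,-0.2,-3.04,0.61,0.86,1],[1.2,1.1,-0.2,-3.06,0.61,0.79,1],[1.2,1.1,-0.2,-3.07,0.62,0.72,1]]
```

```bash
python3 -m crank '[[1.2,1.1,-0.2,-2.56,0.2,1.93,1],[1.2,1.1,-0.2,-2.6,0.2,1.87,1],[1.2,1.1,-0.2,-2.63,0.3,1.82,1],[1.2,1.1,-0.2,-2.67,0.3,1.76,1],[1.2,1.1,-0.2,-2.7,0.4,1.7,1],[1.2,1.1,-0.2,-2.73,0.4,1.64,1],[1.2,1.1,-0.2,-2.76,0.45,1.58,1],[1.2,1.1,-0.2,-2.79,0.47,1.52,1],[1.2,1.1,-0.2,-2.82,0.49,1.46,1],[1.2,1.1,-0.2,-2.85,0.5,1.4,1]]' 100; python3 - <<'E'
from plan import *
st();R=tool(-3,25);y=R.as_matrix()[:,1];rows(np.array([444.5,14,92])-102*y,R,10,1)
E
```

```text
clock: 0.93
eef_pos: [303.2, -279.8, 213.0]
tcp_rot: [-1.353, -0.01, -1.455]
contact_force: [0.3, -1.4, -0.5]
opening: 1.001
t0.93 p [ 303.2 -279.8  213. ] yaw_s 6.8 tilt 12.5 roll 0.6 open 1.00 F [ 0.3 -1.4 -0.5] q [-0.89 -0.02  2.18  0.24  0.86  0.42]
step mm 31.3 deg 1.57
[[1.2,0.9,-0.3,-2.83,0.54,1.23,1],[1.2,0.9,-0.3,-2.85,0.55,1.17,1],[1.2,0.9,-0.3,-2.87,0.56,1.11,1],[1.2,0.9,-0.3,-2.89,0.57,1.05,1],[1.2,0.9,-0.3,-2.91,0.58,0.99,1],[1.2,0.9,-0.3,-2.93,0.59,0.93,1],[1.2,0.9,-0.3,-2.95,0.6,0.87,1],[1.2,0.9,-0.3,-2.96,0.6,0.81,1],[1.2,0.9,-0.3,-2.98,0.6,0.75,1],[1.2,0.9,-0.3,-2.99,0.61,0.69,1]]
```

```bash
python3 -m crank '[[1.2,0.9,-0.3,-2.83,0.54,1.23,1],[1.2,0.9,-0.3,-2.85,0.55,1.17,1],[1.2,0.9,-0.3,-2.87,0.56,1.11,1],[1.2,0.9,-0.3,-2.89,0.57,1.05,1],[1.2,0.9,-0.3,-2.91,0.58,0.99,1],[1.2,0.9,-0.3,-2.93,0.59,0.93,1],[1.2,0.9,-0.3,-2.95,0.6,0.87,1],[1.2,0.9,-0.3,-2.96,0.6,0.81,1],[1.2,0.9,-0.3,-2.98,0.6,0.75,1],[1.2,0.9,-0.3,-2.99,0.61,0.69,1]]'; python3 - <<'E'
from plan import *
st();cv2.imwrite("pics/w1.png",cams.grab_frame("wrist"))
KV=cam("wrist")
for n,p in [("hEnd",(385,17.7,103)),("hFront",(493,12.1,103)),("grip",(444.5,14,103))]: print(n,proj("wrist",p,KV))
E
```

```text
clock: 1.77
eef_pos: [395.2, 7.8, 184.7]
tcp_rot: [-1.145, -0.008, -1.622]
contact_force: [1.0, -1.3, 0.1]
opening: 0.999
t1.77 p [395.2   7.8 184.7] yaw_s -2.7 tilt 24.4 roll 0.5 open 1.00 F [ 1.  -1.3  0.1] q [ 0.06 -0.13  2.42 -0.13  0.43  1.79]
hEnd (np.float64(304.63888376456464), np.float64(286.7227393607152))
hFront (np.float64(304.17098408991467), np.float64(125.46914160920186))
grip (np.float64(305.2929290873702), np.float64(195.5436095827057))
```

View pics/w1.png

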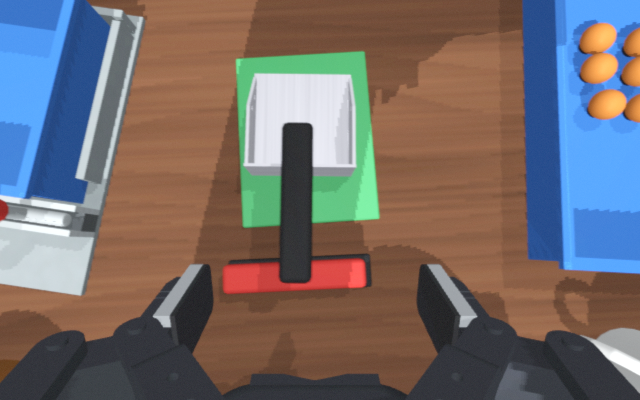

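```bash
python3 - <<'E'
from plan import *
KV=cam("wrist")
for n,p,z in [("hEnd",(296,280),103),("hFront",(297,124),103),("hF_L",(283,124),103),("hF_R",(311,124),103),("lipL",(255,74),6),("lipR",(350,75),6),("matTL",(236,60),4),("matTR",(363,52),4),("matBR",(379,218),4),("matBL",(243,227),4),("binC-x+y",(562,268),55)]: print(n,back("wrist",p,z,KV).round(1))
R=tool(-2.7,25);y=R.as_matrix()[:,1]
rows(np.array([445,17,92])+8*y,R,10,1)
E
```

```text
hEnd [389.6  23.1 103. ]
hFront [494.3  17.  103. ]
hF_L [494.9  26.5 103. ]
hF_R [493.8   7.4 103. ]
lipL [582.6  58.4   6. ]
lipR [576.2 -35.4   6. ]
matTL [599.5  77.1   4. ]
matTR [600.8 -50.4   4. ]
matBR [433.3 -52.9   4. ]
matBL [432.3  75.6   4. ]
binC-x+y [ 382.2 -184.    55. ]
step mm 11.3 deg 0.08
[[0.1,-0.0,0.0,-0.1,1.12,0.06,1],[0.1,-0.0,0.0,-0.1,1.12,0.06,1],[0.1,-0.0,0.0,-0.1,1.12,0.06,1],[0.1,-0.0,0.0,-0.1,1.12,0.06,1],[0.1,-0.0,0.0,-0.1,1.12,0.05,1],[0.1,-0.0,0.0,-0.1,1.12,0.05,1],[0.1,-0.0,0.0,-0.1,1.12,0.05,1],[0.1,-0.0,0.0,-0.1,1.12,0.05,1],[0.1,-0.0,0.0,-0.1,1.12,0.05,1],[0.1,-0.0,0.0,-0.09,1.12,0.05,1]]
```

```bash
python3 -m crank '[[0.1,0,0,-0.1,1.12,0.06,1],[0.1,0,0,-0.1,1.12,0.06,1],[0.1,0,0,-0.1,1.12,0.06,1],[0.1,0,0,-0.1,1.12,0.06,1],[0.1,0,0,-0.1,1.12,0.05,1],[0.1,0,0,-0.1,1.12,0.05,1],[0.1,0,0,-0.1,1.12,0.05,1],[0.1,0,0,-0.1,1.12,0.05,1],[0.1,0,0,-0.1,1.12,0.05,1],[0.1,0,0,-0.1,1.12,0.05,1]]'; python3 - <<'E'
from plan import *
st();cv2.imwrite("pics/w2.png",cams.grab_frame("wrist"));cv2.imwrite("pics/s2.png",cams.grab_frame("scene"))
E
```

```text
clock: 2.65
eef_pos: [448.0, 22.1, 86.2]
tcp_rot: [-1.125, -0.003, -1.619]
contact_force: [-0.2, 1.1, -0.3]
opening: 0.998
t2.65 p [448.   22.1  86.2] yaw_s -2.7 tilt 25.6 roll 0.2 open 1.00 F [-0.2  1.1 -0.3] q [ 0.09  0.22  2.43 -0.88  0.08  2.58]
```

View pics/w2.png

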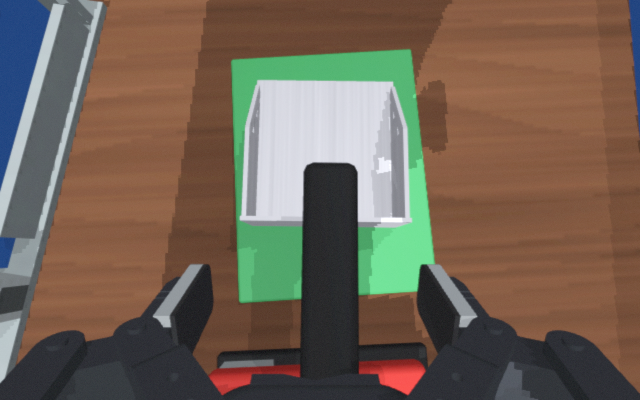

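View pics/s2.png

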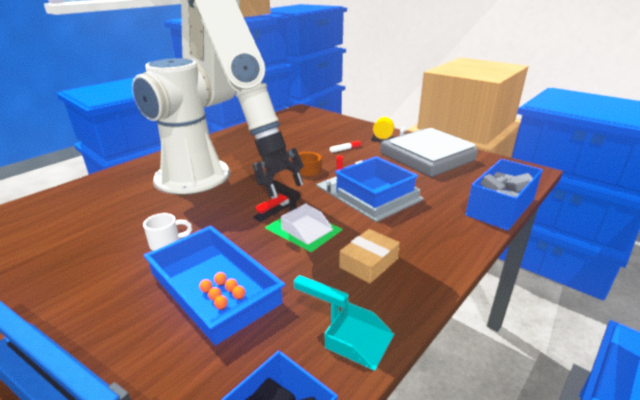

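```bash
python3 - <<'E'
from plan import *
R=tool(-3,10);rows([446.4,17.3,84.3],R,6,1)
E
```

```text
step mm 0.8 deg 2.59
[[-2.6,0.1,0.0,0.07,0.02,-0.03,1],[-2.6,0.1,0.0,0.07,0.02,-0.03,1],[-2.6,0.1,0.0,0.07,0.02,-0.03,1],[-2.6,0.1,0.0,0.07,0.03,-0.03,1],[-2.6,0.1,0.0,0.07,0.03,-0.03,1],[-2.6,0.1,0.0,0.07,0.03,-0.03,1]]
```

```bash
python3 -m crank '[[-2.6,0.1,0,0.07,0.02,-0.03,1],[-2.6,0.1,0,0.07,0.02,-0.03,1],[-2.6,0.1,0,0.07,0.02,-0.03,1],[-2.6,0.1,0,0.07,0.02,-0.03,1],[-2.6,0.1,0,0.07,0.02,-0.03,1],[-2.6,0.1,0,0.07,0.02,-0.03,1],[0,0,0,0,0,0,1],[0,0,0,0,0,0,1],[0,0,0,0,0,0,1],[0,0,0,0,0,0,1]]'; python3 - <<'E'
from plan import *
st();cv2.imwrite("pics/w3.png",cams.grab_frame("wrist"))
R=tool(-3,10);rows([446.4,17.3,84.3],R,4,1)
E
```

```text
clock: 3.58
eef_pos: [444.2, 21.0, 88.2]
tcp_rot: [-1.346, 0.008, -1.622]
contact_force: [-0.3, -0.5, 0.2]
opening: 0.997
t3.58 p [444.2  21.   88.2] yaw_s -3.0 tilt 12.9 roll -0.5 open 1.00 F [-0.3 -0.5  0.2] q [ 0.06  0.23  2.29 -0.04  0.4   1.72]
step mm 1.5 deg 0.72
[[-0.7,-0.0,-0.1,0.09,0.11,0.04,1],[-0.7,-0.0,-0.1,0.09,0.11,0.04,1],[-0.7,-0.0,-0.1,0.09,0.11,0.04,1],[-0.7,-0.0,-0.1,0.09,0.11,0.05,1]]
```

View pics/w3.png

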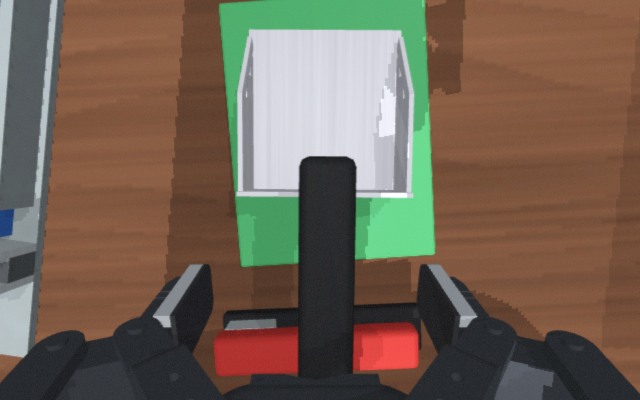

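```bash
python3 -m crank '[[-0.7,0,0,0.1,0.12,0.05,1],[-0.7,0,0,0.1,0.12,0.05,1],[-0.7,0,0,0.1,0.12,0.05,1],[-0.7,0,0,0.1,0.12,0.05,1],[0,0,0,0,0,0,-1],[0,0,0,0,0,0,-1],[0,0,0,0,0,0,-1],[0,0,0,0,0,0,-1],[0,0,0,0,0,0,-1],[0,0,0,0,0,0,-1]]' 100; python3 - <<'E'
from plan import *
st();cv2.imwrite("pics/w4.png",cams.grab_frame("wrist"))
E
```

```text
clock: 4.47
eef_pos: [445.5, 16.6, 82.8]
tcp_rot: [-1.402, 0.008, -1.621]
contact_force: [-2.1, -1.4, 6.1]
opening: 0.24
t4.47 p [445.5  16.6  82.8] yaw_s -3.0 tilt 9.7 roll -0.5 open 0.24 F [-2.1 -1.4  6.1] q [ 0.04  0.26  2.25 -0.02  0.46  1.67]
```

View pics/w4.png

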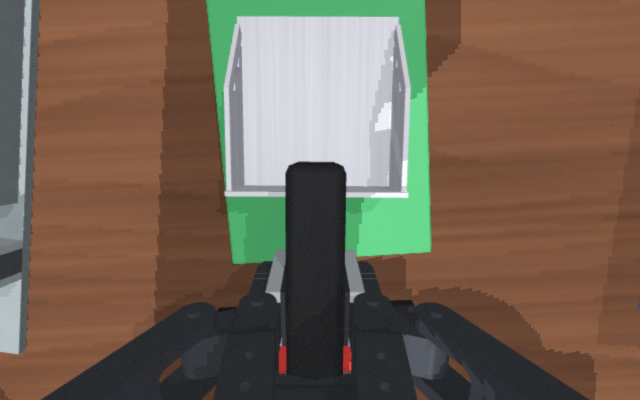

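```bash
python3 - <<'E'
from plan import *
KV=cam("wrist")
for n,p,z in [("lipL",(237,17),6),("lipR",(398,17),6),("bwL",(226,194),44),("bwR",(408,194),44),("hFront",(316,163),103)]: print(n,back("wrist",p,z,KV).round(1))
p,R=pose();print(R.as_matrix().round(3))
E
```

```text
lipL [581.   57.1   6. ]
lipR [575.9 -37.5   6. ]
bwL [480.4  62.2  44. ]
bwR [475.7 -32.1  44. ]
hFront [495.5  14.3 103. ]
[[-0.05   0.169  0.984]
 [-0.999 -0.001 -0.051]
 [-0.008 -0.986  0.169]]
```

```bash
cat >> plan.py <<'E'
S=np.array([-82.5,0,78.8]);T0=9.7
def Rs(yaw,pitch): return Ro.from_euler('ZY',[np.radians(yaw),-np.radians(pitch)])
def scoop(o,yaw,pitch=0): return np.array(o)+Rs(yaw,pitch).apply(S),tool(yaw,T0+pitch)
def cur():
    p,R=pose();M=R.as_matrix();yaw=np.degrees(np.arctan2(M[1,2],M[0,2]));pi=np.degrees(np.arctan2(M[2,2],-M[2,1]))-T0
    o=p-Rs(yaw,pi).apply(S);print("scoop o",o.round(1),"yaw %.1f pitch %.1f"%(yaw,pi));return o,yaw,pi
BO=np.array([521.,-288]);BY=-6.
def B(x,y): a=np.radians(BY);return BO+np.array([x*np.cos(a)-y*np.sin(a),x*np.sin(a)+y*np.cos(a)])
def go(o,yaw,pitch,n,g=-1): rows(*scoop(o,yaw,pitch),n,g)
E
python3 - <<'E'
from plan import *
o,_,_=cur();go([o[0],o[1],94],-3,0,3);b=B(-74,0);print(b)
p,R=scoop([o[0],o[1],94],-3);q,R1=scoop([*b,90],-6);rows(q,R1,10,-1,p,R)
E
```

```text
scoop o [528.   12.3   4. ] yaw -3.0 pitch 0.0
step mm 30.0 deg 0.16
[[-0.0,0.0,-0.2,-0.03,-2.96,0.51,-1],[-0.0,0.0,-0.2,-0.02,-2.96,0.51,-1],[-0.0,0.0,-0.2,-0.01,-2.96,0.51,-1]]
[ 447.40537974 -280.26489372]
step mm 29.9 deg 0.30
[[0.0,0.3,-0.1,2.92,-0.07,-0.65,-1],[0.0,0.3,-0.1,2.92,-0.07,-0.63,-1],[0.0,0.3,-0.1,2.93,-0.06,-0.62,-1],[0.0,0.3,-0.1,2.93,-0.06,-0.6,-1],[0.0,0.3,-0.1,2.93,-0.06,-0.59,-1],[0.0,0.3,-0.1,2.94,-0.06,-0.57,-1],[0.0,0.3,-0.1,2.94,-0.05,-0.56,-1],[0.0,0.3,-0.1,2.94,-0.05,-0.54,-1],[0.0,0.3,-0.1,2.95,-0.05,-0.53,-1],[0.0,0.3,-0.1,2.95,-0.05,-0.51,-1]]
```

```bash
python3 -m crank '[[0,0,0,0,-1.5,0.26,-1],[0,0,-0.2,0,-2.96,0.51,-1],[0,0,-0.2,0,-2.96,0.51,-1],[0,0,0,0.5,-2.5,0.3,-1],[0,0.3,-0.1,2.5,-0.1,-0.6,-1],[0,0.3,-0.1,2.93,-0.1,-0.59,-1],[0,0.3,-0.1,2.93,-0.1,-0.57,-1],[0,0.3,-0.1,2.93,-0.1,-0.56,-1],[0,0.3,-0.1,2.93,-0.1,-0.54,-1],[0,0.3,-0.1,2.93,-0.1,-0.53,-1]]'; python3 - <<'E'
from plan import *
st();cur();b=B(-74,0);go([*b,90],-6,0,5);cv2.imwrite("pics/w5.png",cams.grab_frame("wrist"));cv2.imwrite("pics/t5.png",cams.grab_frame("top"))
E
```

```text
clock: 5.35
eef_pos: [392.5, -159.2, 187.1]
tcp_rot: [-1.409, -0.005, -1.646]
contact_force: [0.6, 0.1, -4.5]
opening: 0.241
t5.35 p [ 392.5 -159.2  187.1] yaw_s -4.3 tilt 9.3 roll 0.3 open 0.24 F [ 0.6  0.1 -4.5] q [-0.43  0.03  2.2   0.07  0.76  1.17]
scoop o [ 474.2 -165.3  107.6] yaw -4.3 pitch -0.4
step mm 23.4 deg 0.35
[[0.1,0.3,0.0,2.28,0.31,-0.43,-1],[0.1,0.3,0.0,2.28,0.31,-0.41,-1],[0.1,0.3,0.0,2.29,0.31,-0.4,-1],[0.1,0.3,0.0,2.29,0.31,-0.39,-1],[0.1,0.3,0.0,2.29,0.31,-0.38,-1]]
```

View pics/w5.png

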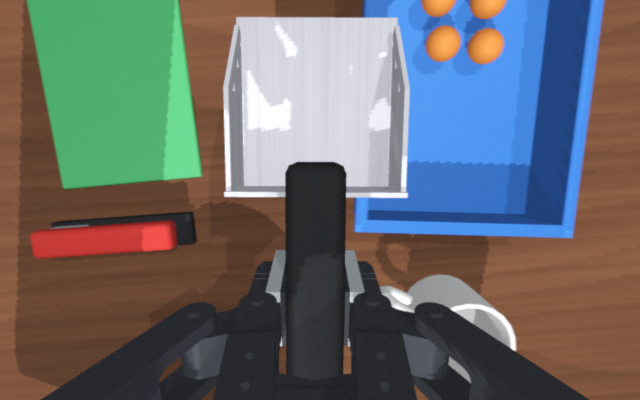

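```bash
python3 - <<'E'
from plan import *
KV=cam("wrist")
P={}
for n,p,z in [("c+y",(356,231),55),("c-y",(573,238),55),("k",(443,44),19.5),("k",(486,46),19.5),("k",(438,1),19.5),("edge+y",(366,0),55),("edge-y",(605,0),55),("mat",(63,188),4),("mat",(201,177),4)]: print(n,back("wrist",p,z,KV).round(1))
E
```

```text
c+y [ 381.  -193.4   55. ]
c-y [ 361.1 -366.7   55. ]
k [ 526.5 -280.1   19.5]
k [ 522.1 -316.1   19.5]
k [ 560.5 -276.9   19.5]
edge+y [ 552.2 -211.6   55. ]
edge-y [ 538.6 -386.1   55. ]
mat [431.6  68.8   4. ]
mat [431.4 -59.4   4. ]
```

```bash
sed -i 's/^BO=.*/BO=np.array([519.,-295]);BY=-6.2/' plan.py; python3 - <<'E'
from plan import *
b=B(-70,0);print(b);go([*b,82],-6.2,-3,5)
p,R=scoop([*b,82],-6.2,-3);q,R1=scoop([*b,9],-6.2,-3);rows(q,R1,5,-1,p,R)
E
```

```text
[ 449.40943252 -287.4400451 ]
step mm 24.3 deg 0.61
[[-0.5,0.3,0.0,2.38,0.41,-0.3,-1],[-0.5,0.3,0.0,2.38,0.42,-0.28,-1],[-0.5,0.3,0.0,2.38,0.42,-0.26,-1],[-0.5,0.3,0.0,2.38,0.42,-0.24,-1],[-0.5,0.3,0.0,2.38,0.42,-0.23,-1]]
step mm 14.6 deg 0.00
[[0.0,0.0,0.0,0.0,1.45,-0.17,-1],[0.0,0.0,0.0,0.0,1.45,-0.17,-1],[0.0,0.0,0.0,0.0,1.45,-0.17,-1],[0.0,0.0,0.0,0.0,1.45,-0.17,-1],[0.0,0.0,0.0,0.0,1.45,-0.17,-1]]
```

```bash
python3 -m crank '[[-0.5,0.3,0,2.38,0.2,-0.3,-1],[-0.5,0.3,0,2.38,0.3,-0.28,-1],[-0.5,0.3,0,2.38,0.3,-0.26,-1],[-0.5,0.3,0,2.38,0.3,-0.24,-1],[-0.5,0.3,0,2.38,0.3,-0.23,-1],[0,0,0,0,0,0,-1],[0,0,0,0,0,0,-1],[0,0,0,0,0,0,-1],[0,0,0,0,0,0,-1],[0,0,0,0,0,0,-1]]'; python3 - <<'E'
from plan import *
st();o,_,_=cur();b=B(-70,0);go([*b,9],-6.2,-3,6);cv2.imwrite("pics/w6.png",cams.grab_frame("wrist"))
KV=cam("wrist");print([back("wrist",p,6+o[2]-2.7,KV).round(1) for p in ((237,17),(398,17))])
E
```

```text
clock: 6.28
eef_pos: [366.1, -277.9, 167.8]
tcp_rot: [-1.462, 0.004, -1.678]
contact_force: [0.3, 0.5, -2.2]
opening: 0.242
t6.28 p [ 366.1 -277.9  167.8] yaw_s -6.1 tilt 6.2 roll -0.2 open 0.24 F [ 0.3  0.5 -2.2] q [-0.7   0.15  2.11  0.09  0.8   0.92]
scoop o [ 443.3 -286.2   84.2] yaw -6.1 pitch -3.5
step mm 12.7 deg 0.09
[[0.1,0.0,-0.0,0.01,1.27,-0.04,-1],[0.1,0.0,-0.0,0.01,1.27,-0.05,-1],[0.1,0.0,-0.0,0.01,1.27,-0.05,-1],[0.1,0.0,-0.0,0.01,1.27,-0.05,-1],[0.1,0.0,-0.0,0.01,1.27,-0.05,-1],[0.1,0.0,-0.0,0.01,1.27,-0.05,-1]]
[array([ 497.1, -245.5,   87.5]), array([ 487. , -337.8,   87.5])]
```

View pics/w6.png

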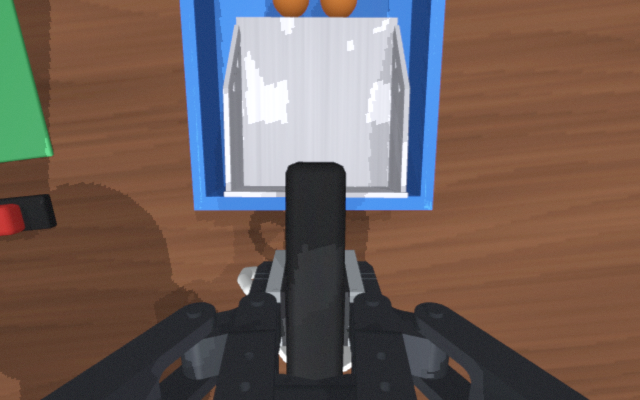

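```bash
python3 - <<'E'
from plan import *
KV=cam("wrist")
print([back("wrist",p,55,KV).round(1) for p in ((195,210),(433,209),(208,196),(418,196))]);print([back("wrist",p,19.5,KV).round(1) for p in ((291,0),(338,2))])
E
```

```text
[array([ 381.1, -189.6,   55. ]), array([ 363.3, -363.2,   55. ]), array([ 390.4, -200.9,   55. ]), array([ 374.2, -352.8,   55. ])]
[array([ 526. , -275.6,   19.5]), array([ 520.8, -310.5,   19.5])]
```

```bash
sed -i 's/^BO=.*/BO=np.array([520.5,-292.5]);BY=-6.2/' plan.py; python3 -m crank '[[0.1,0,0,0,0.9,0.2,-1],[0.1,0,0,0,0.9,0.2,-1],[0.1,0,0,0,1.1,0.2,-1],[0.1,0,0,0,1.1,0.1,-1],[0.1,0,0,0,1.1,0,-1],[0,0,0,0,1,-0.1,-1],[0,0,0,0,0.6,-0.1,-1],[0,0,0,0,0.3,0,-1],[0,0,0,0,0,0,-1],[0,0,0,0,0,0,-1]]'; python3 - <<'E'
from plan import *
st();o,y,p=cur();print("lip z",o[2]+51*np.sin(np.radians(p)));cv2.imwrite("pics/w7.png",cams.grab_frame("wrist"))
E
```

```text
clock: 7.17
eef_pos: [381.7, -275.7, 91.5]
tcp_rot: [-1.452, 0.004, -1.673]
contact_force: [-0.6, -0.6, -2.5]
opening: 0.244
t7.17 p [ 381.7 -275.7   91.5] yaw_s -5.9 tilt 6.8 roll -0.2 open 0.24 F [-0.6 -0.6 -2.5] q [-0.68  0.3   2.15  0.12  0.6   0.9 ]
scoop o [ 459.7 -283.8    8.7] yaw -5.9 pitch -2.9
lip z 6.0721446388950255
```

View pics/w7.png

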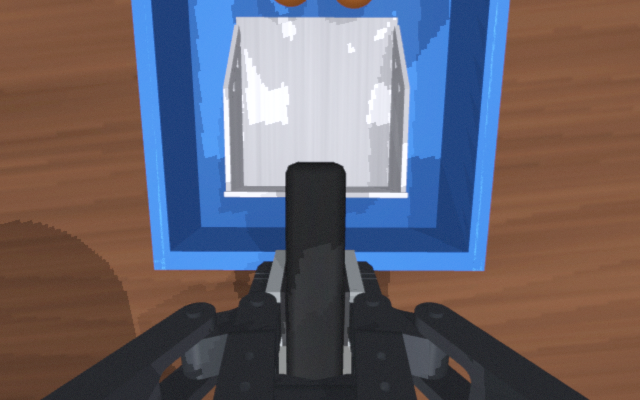

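```bash
python3 -m crank '[[0,0,0,0,0.15,0.3,-1],[0,0,0,0,0.13,0.6,-1],[0,0,0,0,0.1,0.8,-1],[0,0,0,0,0.1,0.8,-1],[0,0,0,0,0.1,0.8,-1],[0,0,0,0,0.1,0.8,-1],[0,0,0,0,0.1,0.8,-1],[0,0,0,0,0.1,0.8,-1],[0,0,0,0,0.1,0.4,-1],[0,0,0,0,0,0,-1]]'; python3 - <<'E'
from plan import *
st();o,y,p=cur();print("lip z",o[2]+51*np.sin(np.radians(p)));cv2.imwrite("pics/w8.png",cams.grab_frame("wrist"))
E
```

```text
clock: 8.05
eef_pos: [452.4, -283.9, 91.2]
tcp_rot: [-1.448, 0.001, -1.673]
contact_force: [0.8, -0.1, -2.9]
opening: 0.24
t8.05 p [ 452.4 -283.9   91.2] yaw_s -5.9 tilt 7.1 roll -0.1 open 0.24 F [ 0.8 -0.1 -2.9] q [-0.6   0.37  2.03  0.1   0.64  1.  ]
scoop o [ 530.7 -291.9    8.6] yaw -5.9 pitch -2.6
lip z 6.295628728183646
```

View pics/w8.png

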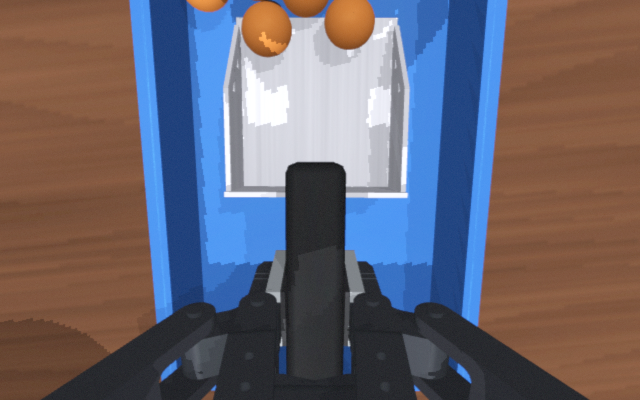

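```bash
python3 - <<'E'
from plan import *
crop(cams.grab_frame("top"),370,145,470,285,4,"t9");crop(cams.grab_frame("scene"),140,220,290,345,5,"s9")
E
```

```text
(no output)
```

View pics/t9.png

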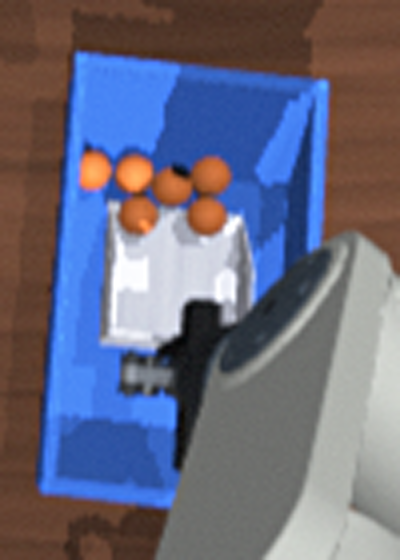

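View pics/s9.png

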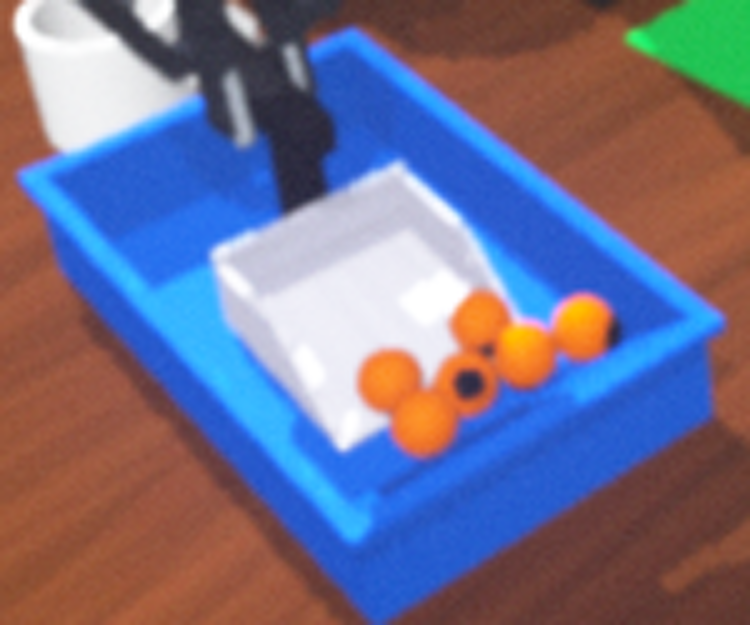

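```bash
python3 -m crank '[[0,0,0,0,0.25,0.1,-1],[0,0,0,0,0.25,0.5,-1],[0,0,0,0,0.13,0.7,-1],[0,0,0,0,0.12,0.7,-1],[0,0,0,0,0.12,0.5,-1],[0,0,0,0,0,0,-1],[0,0,0,0,0,0,-1],[0,0,0,0,0,0,-1],[0,0,0,0,0,0,-1],[0,0,0,0,0,0,-1]]'; python3 - <<'E'
from plan import *
st();o,y,p=cur();print("lip z",o[2]+51*np.sin(np.radians(p)));cv2.imwrite("pics/w10.png",cams.grab_frame("wrist"));crop(cams.grab_frame("scene"),140,220,290,345,5,"s10")
E
```

```text
clock: 9.03
eef_pos: [473.1, -286.1, 88.9]
tcp_rot: [-1.451, 0.003, -1.676]
contact_force: [0.7, 1.5, -0.5]
opening: 0.243
t9.03 p [ 473.1 -286.1   88.9] yaw_s -6.0 tilt 6.9 roll -0.1 open 0.24 F [ 0.7  1.5 -0.5] q [-0.58  0.4   1.99  0.09  0.65  1.02]
scoop o [ 551.2 -294.4    6.1] yaw -6.0 pitch -2.8
lip z 3.5667022948137546
```

View pics/w10.png

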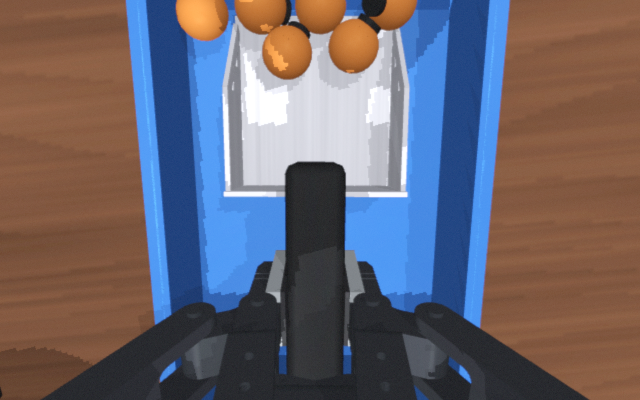

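View pics/s10.png

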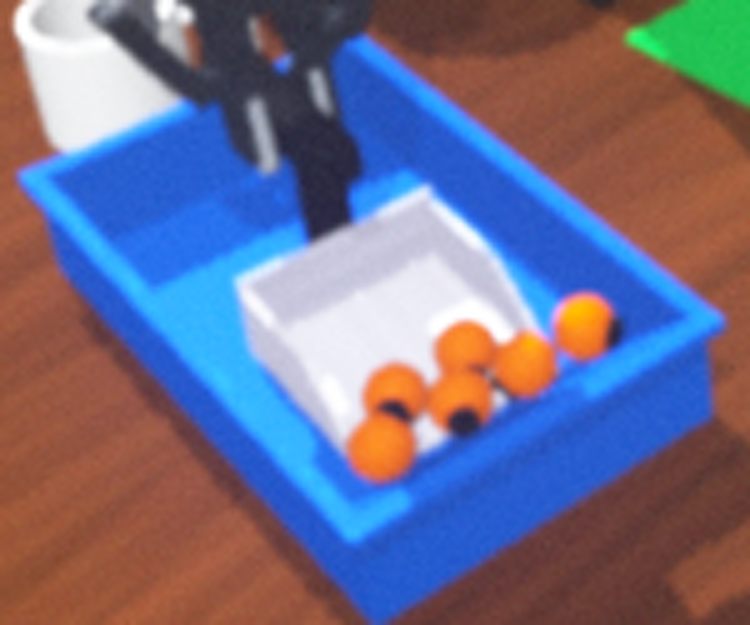

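```bash
cat >> plan.py <<'E'
def lipgo(way,n,g=-1):
    o,y,p=cur();L=o+Rs(y,p).apply([51,0,0]);p0,R0=pose()
    for (df,dz,pi),k in zip(way,n):
        L=L+np.array([df*np.cos(np.radians(y)),df*np.sin(np.radians(y)),dz])
        # sub-steps so that the lip goes straight
        oo=L-Rs(y,pi).apply([51,0,0]);p1,R1=scoop(oo,y,pi);rows(p1,R1,k,g,p0,R0);p0,R0=p1,R1
E
python3 - <<'E'
from plan import *
lipgo([(6,1,-2.8),(8,6,5),(8,10,14)],[3,3,4])
E
```

```text
scoop o [ 551.1 -294.4    6. ] yaw -6.0 pitch -2.8
step mm 2.0 deg 0.05
[[0.0,-0.0,-0.1,-0.0,-0.01,0.2,-1],[0.0,-0.0,-0.1,-0.0,-0.01,0.2,-1],[0.0,-0.0,-0.1,-0.0,-0.01,0.2,-1]]
step mm 4.2 deg 2.60
[[2.6,-0.0,0.0,0.0,0.4,-0.13,-1],[2.6,-0.0,0.0,0.0,0.39,-0.15,-1],[2.6,-0.0,0.0,0.0,0.39,-0.16,-1]]
step mm 3.2 deg 2.25
[[2.3,0.0,0.0,-0.0,0.3,-0.1,-1],[2.3,0.0,0.0,-0.0,0.3,-0.11,-1],[2.3,0.0,0.0,-0.0,0.29,-0.12,-1],[2.3,0.0,0.0,-0.0,0.29,-0.13,-1]]
```

```bash
python3 - <<'E'
from plan import *
lipgo([(6,1,-2.8),(8,11,5),(12,18,14)],[3,3,4])
E
```

```text
scoop o [ 551.1 -294.4    6. ] yaw -6.0 pitch -2.8
step mm 2.0 deg 0.05
[[0.0,-0.0,-0.1,-0.0,-0.01,0.2,-1],[0.0,-0.0,-0.1,-0.0,-0.01,0.2,-1],[0.0,-0.0,-0.1,-0.0,-0.01,0.2,-1]]
step mm 2.6 deg 2.60
[[2.6,-0.0,0.0,0.0,0.23,-0.11,-1],[2.6,-0.0,0.0,0.0,0.23,-0.12,-1],[2.6,-0.0,0.0,0.0,0.22,-0.13,-1]]
step mm 1.4 deg 2.25
[[2.3,0.0,0.0,-0.0,0.13,0.05,-1],[2.3,0.0,0.0,-0.0,0.14,0.04,-1],[2.3,0.0,0.0,-0.0,0.14,0.04,-1],[2.3,0.0,0.0,-0.0,0.14,0.03,-1]]
```

```bash
python3 -m crank '[[0,0,0,0,0,0.3,-1],[0,0,0,0,0,0.3,-1],[0,0,0,0,-0.02,0.2,-1],[2.6,0,0,0,0.18,-0.08,-1],[2.6,0,0,0,0.18,-0.08,-1],[2.6,0,0,0,0.18,-0.08,-1],[2.3,0,0,0,0.1,0.05,-1],[2.3,0,0,0,0.1,0.05,-1],[2.3,0,0,0,0.1,0.04,-1],[2.3,0,0,0,0.1,0.03,-1]]'; python3 - <<'E'
from plan import *
st();o,y,p=cur();print("lip z",o[2]+51*np.sin(np.radians(p)),"back z",o[2]-51*np.sin(np.radians(p)));cv2.imwrite("pics/w11.png",cams.grab_frame("wrist"));crop(cams.grab_frame("scene"),140,220,290,345,5,"s11")
E
```

```text
clock: 9.97
eef_pos: [474.9, -286.0, 77.1]
tcp_rot: [-1.162, 0.004, -1.675]
contact_force: [1.0, 0.3, -5.0]
opening: 0.24
t9.97 p [ 474.9 -286.    77.1] yaw_s -6.1 tilt 23.4 roll -0.2 open 0.24 F [ 1.   0.3 -5. ] q [-0.68  0.38  2.17  0.73  0.33  0.34]
scoop o [ 573.2 -296.4   20.1] yaw -6.1 pitch 13.7
lip z 32.157095211895566 back z 7.972487281829258
```

View pics/w11.png

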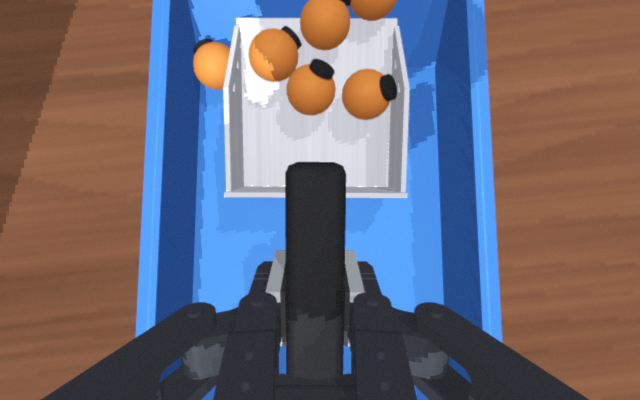

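View pics/s11.png

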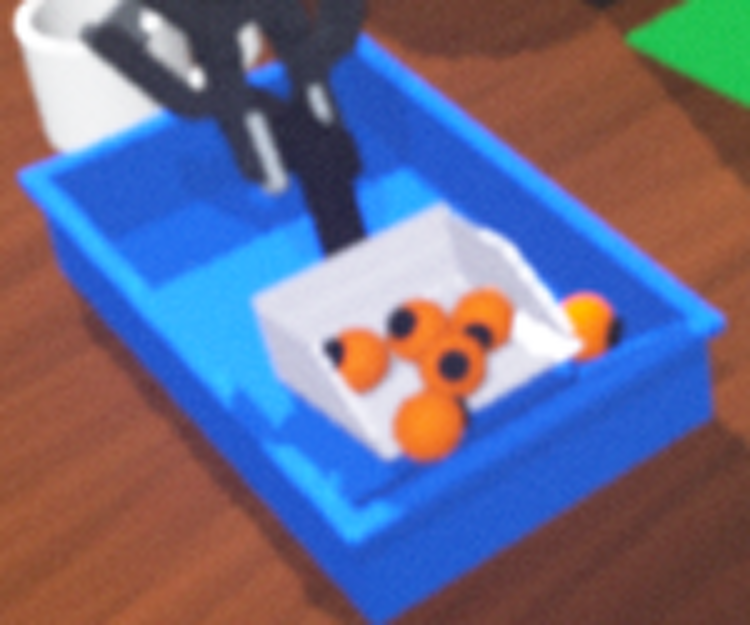

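```bash
python3 - <<'E'
from plan import *
lipgo([(4,14,22),(0,20,24)],[4,4])
E
```

```text
scoop o [ 572.  -295.8   19.1] yaw -6.2 pitch 13.6
step mm 2.1 deg 2.10
[[2.1,-0.0,-0.1,0.0,0.18,-0.1,-1],[2.1,-0.0,-0.1,0.0,0.17,-0.11,-1],[2.1,-0.0,-0.1,0.0,0.17,-0.12,-1],[2.1,-0.0,-0.1,0.0,0.16,-0.12,-1]]
step mm 3.7 deg 0.50
[[0.5,-0.0,-0.0,-0.0,-0.32,0.18,-1],[0.5,-0.0,-0.0,-0.0,-0.32,0.18,-1],[0.5,-0.0,-0.0,-0.0,-0.32,0.18,-1],[0.5,-0.0,-0.0,-0.0,-0.32,0.19,-1]]
```

```bash
python3 -m crank '[[2.1,0,0,0,0.1,-0.05,-1],[2.1,0,0,0,0.1,-0.05,-1],[2.1,0,0,0,0.1,-0.05,-1],[2.1,0,0,0,0.1,-0.05,-1],[0.5,0,0,0,-0.3,0.15,-1],[0.5,0,0,0,-0.3,0.15,-1],[0.5,0,0,0,-0.3,0.15,-1],[0,0,0,0,-0.3,0.15,-1],[0,0,0,0,0,0,-1],[0,0,0,0,0,0,-1]]'; python3 - <<'E'
from plan import *
st();o,y,p=cur();print("lip z",o[2]+51*np.sin(np.radians(p)),"back z",o[2]-51*np.sin(np.radians(p)));cv2.imwrite("pics/w12.png",cams.grab_frame("wrist"));crop(cams.grab_frame("scene"),140,220,290,345,5,"s12")
E
```

```text
clock: 10.9
eef_pos: [474.2, -285.0, 86.3]
tcp_rot: [-1.005, 0.012, -1.675]
contact_force: [0.5, 0.5, -3.9]
opening: 0.245
t10.90 p [ 474.2 -285.    86.3] yaw_s -6.4 tilt 32.4 roll -0.7 open 0.24 F [ 0.5  0.5 -3.9] q [-0.74  0.37  2.25  1.41  0.34 -0.38]
scoop o [ 580.  -296.9   45.5] yaw -6.4 pitch 22.7
lip z 65.16346304215595 back z 25.76105388262486
```

View pics/w12.png

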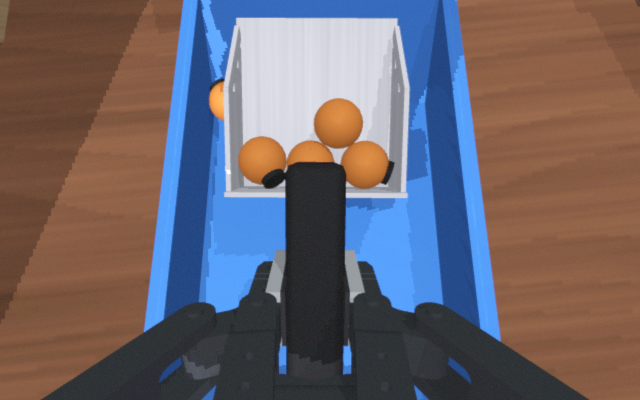

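View pics/s12.png

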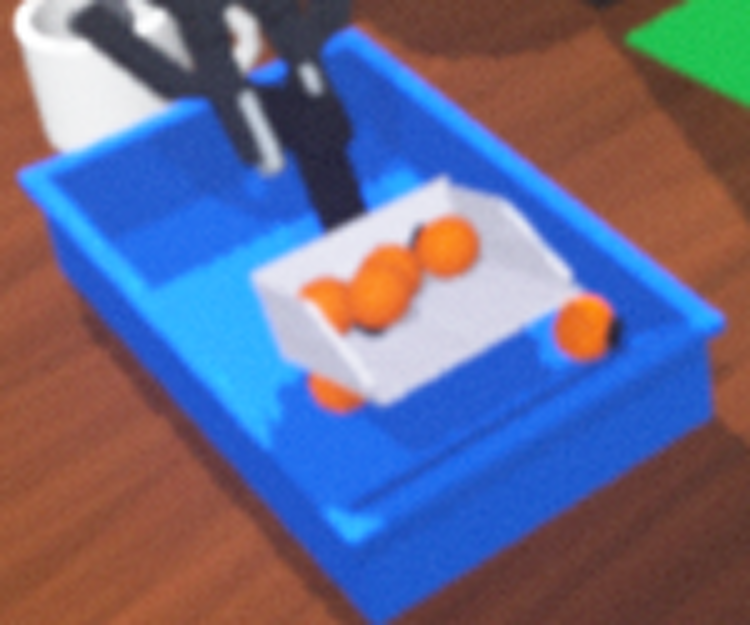

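```bash
python3 - <<'E'
from plan import *
o,y,p=cur();go([o[0]-10,o[1]+5,o[2]+105],-6.2,15,8)
E
```

```text
scoop o [ 580.2 -297.    45.5] yaw -6.4 pitch 22.8
step mm 14.9 deg 0.97
[[-1.0,-0.0,-0.1,-0.06,-1.28,0.76,-1],[-1.0,-0.0,-0.1,-0.06,-1.29,0.73,-1],[-1.0,-0.0,-0.1,-0.06,-1.31,0.71,-1],[-1.0,-0.0,-0.1,-0.05,-1.32,0.69,-1],[-1.0,-0.0,-0.1,-0.05,-1.33,0.67,-1],[-1.0,-0.0,-0.1,-0.05,-1.34,0.64,-1],[-1.0,-0.0,-0.1,-0.05,-1.35,0.62,-1],[-1.0,-0.0,-0.1,-0.05,-1.36,0.6,-1]]
```

```bash
python3 -m crank '[[0,0,0,0,-0.5,0.3,-1],[-0.5,0,0,0,-1,0.55,-1],[-1,0,0,-0.05,-1.3,0.72,-1],[-1,0,0,-0.05,-1.3,0.7,-1],[-1,0,0,-0.05,-1.33,0.68,-1],[-1,0,0,-0.05,-1.34,0.65,-1],[-1,0,0,-0.05,-1.35,0.62,-1],[-1,0,0,-0.05,-1.36,0.6,-1],[-1,0,0,-0.3,-1.2,0.5,-1],[0,0,0,-0.6,-0.5,0.2,-1]]'; python3 - <<'E'
from plan import *
st();o,y,p=cur();cv2.imwrite("pics/w13.png",cams.grab_frame("wrist"));crop(cams.grab_frame("top"),370,145,470,285,4,"t13")
go([545,250,150],10,14,24)
E
```

```text
clock: 11.83
eef_pos: [465.2, -272.8, 212.6]
tcp_rot: [-1.157, 0.015, -1.678]
contact_force: [0.6, -0.8, -3.4]
opening: 0.237
t11.83 p [ 465.2 -272.8  212.6] yaw_s -6.5 tilt 23.7 roll -0.8 open 0.24 F [ 0.6 -0.8 -3.4] q [-0.67  0.11  2.1   0.4   0.62  0.72]
scoop o [ 563.6 -284.   156.1] yaw -6.5 pitch 14.0
step mm 21.0 deg 0.67
[[-0.0,-0.6,0.2,-2.08,-0.07,-0.29,-1],[-0.0,-0.6,0.2,-2.08,-0.06,-0.27,-1],[-0.0,-0.6,0.2,-2.09,-0.05,-0.25,-1],[-0.0,-0.6,0.2,-2.09,-0.04,-0.22,-1],[-0.0,-0.6,0.2,-2.09,-0.03,-0.2,-1],[-0.0,-0.6,0.2,-2.1,-0.03,-0.18,-1],[-0.0,-0.6,0.2,-2.1,-0.02,-0.15,-1],[-0.0,-0.6,0.2,-2.1,-0.01,-0.13,-1],[-0.0,-0.6,0.2,-2.1,-0.0,-0.11,-1],[-0.0,-0.6,0.2,-2.1,0.01,-0.09,-1],[-0.0,-0.6,0.2,-2.1,0.02,-0.06,-1],[-0.0,-0.6,0.2,-2.1,0.03,-0.04,-1],[-0.0,-0.6,0.2,-2.1,0.03,-0.02,-1],[-0.0,-0.6,0.2,-2.1,0.04,0.01,-1],[-0.0,-0.6,0.2,-2.1,0.05,0.03,-1],[-0.0,-0.6,0.2,-2.1,0.06,0.05,-1],[-0.0,-0.6,0.2,-2.1,0.07,0.08,-1],[-0.0,-0.6,0.2,-2.1,0.08,0.1,-1],[-0.0,-0.6,0.2,-2.1,0.09,0.12,-1],[-0.0,-0.6,0.2,-2.1,0.09,0.15,-1],[-0.0,-0.6,0.2,-2.09,0.1,0.17,-1],[-0.0,-0.6,0.2,-2.09,0.11,0.19,-1],[-0.0,-0.6,0.2,-2.09,0.12,0.21,-1],[-0.0,-0.6,0.2,-2.09,0.13,0.24,-1]]
```

View pics/w13.png

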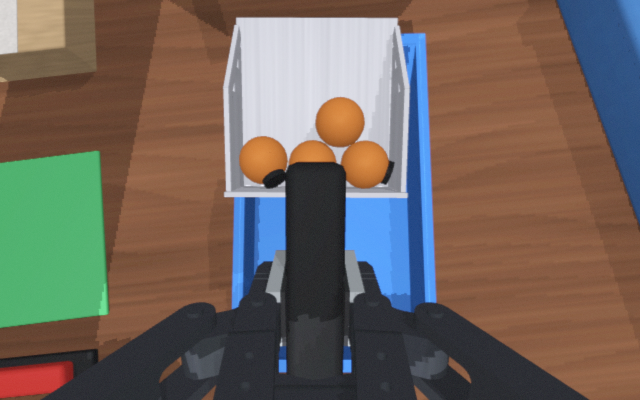

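View pics/t13.png

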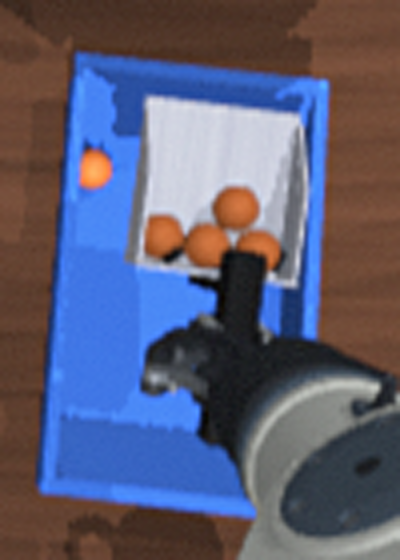

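```bash
python3 -m crank '[[0,0,0,-1.0,0,-0.1,-1],[0,-0.6,0.2,-1.6,-0.05,-0.2,-1],[0,-0.6,0.2,-2.1,-0.05,-0.25,-1],[0,-0.6,0.2,-2.3,-0.05,-0.22,-1],[0,-0.6,0.2,-2.5,-0.05,-0.2,-1],[0,-0.6,0.2,-2.5,-0.05,-0.18,-1],[0,-0.6,0.2,-2.5,-0.05,-0.15,-1],[0,-0.6,0.2,-2.5,-0.05,-0.13,-1],[0,-0.6,0.2,-2.5,-0.05,-0.11,-1],[0,-0.6,0.2,-2.5,-0.05,-0.09,-1]]'; python3 - <<'E'
from plan import *
st();o,y,p=cur();cv2.imwrite("pics/w14.png",cams.grab_frame("wrist"));go([545,250,150],10,14,14)
E
```

```text
clock: 12.77
eef_pos: [452.9, -40.5, 202.1]
tcp_rot: [-1.172, 0.015, -1.582]
contact_force: [0.4, -0.4, -3.1]
opening: 0.244
t12.77 p [452.9 -40.5 202.1] yaw_s -1.0 tilt 22.8 roll -0.9 open 0.24 F [ 0.4 -0.4 -3.1] q [-0.14 -0.04  2.28  0.13  0.51  1.34]
scoop o [551.1 -42.2 144.1] yaw -1.0 pitch 13.1
step mm 19.3 deg 0.76
[[0.1,-0.7,0.2,-1.93,-0.02,-0.05,-1],[0.1,-0.7,0.2,-1.93,-0.01,-0.02,-1],[0.1,-0.7,0.2,-1.93,-0.01,0.0,-1],[0.1,-0.7,0.2,-1.93,0.0,0.03,-1],[0.1,-0.7,0.2,-1.93,0.01,0.05,-1],[0.1,-0.7,0.2,-1.93,0.02,0.07,-1],[0.1,-0.7,0.2,-1.93,0.03,0.1,-1],[0.1,-0.7,0.2,-1.93,0.03,0.12,-1],[0.1,-0.7,0.2,-1.93,0.04,0.15,-1],[0.1,-0.7,0.2,-1.92,0.05,0.17,-1],[0.1,-0.7,0.2,-1.92,0.06,0.2,-1],[0.1,-0.7,0.2,-1.92,0.07,0.22,-1],[0.1,-0.7,0.2,-1.91,0.07,0.24,-1],[0.1,-0.7,0.2,-1.91,0.08,0.27,-1]]
```

View pics/w14.png

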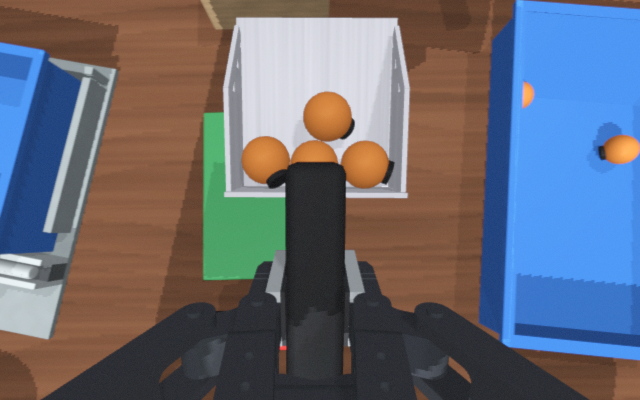

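```bash
python3 -m crank '[[0.1,-0.8,0.2,-2,-0.06,-0.05,-1],[0.1,-0.8,0.2,-2.4,-0.06,-0.02,-1],[0.1,-0.8,0.2,-2.5,-0.06,0,-1],[0.1,-0.8,0.2,-2.5,-0.06,0.03,-1],[0.1,-0.8,0.2,-2.5,-0.05,0.05,-1],[0.1,-0.8,0.2,-2.5,-0.05,0.07,-1],[0.1,-0.8,0.2,-2.4,-0.05,0.1,-1],[0.1,-0.8,0.2,-2,-0.05,0.12,-1],[0.1,-0.8,0.2,-1.4,0,0.1,-1],[0,-0.8,0.2,-0.6,0,0,-1]]'; python3 - <<'E'
from plan import *
st();o,y,p=cur();cv2.imwrite("pics/w15.png",cams.grab_frame("wrist"));cv2.imwrite("pics/t15.png",cams.grab_frame("top"))
E
```

```text
clock: 13.65
eef_pos: [430.4, 182.5, 198.7]
tcp_rot: [-1.178, -0.003, -1.431]
contact_force: [-0.5, 0.5, -3.3]
opening: 0.241
t13.65 p [430.4 182.5 198.7] yaw_s 8.1 tilt 22.5 roll 0.2 open 0.24 F [-0.5  0.5 -3.3] q [ 0.49 -0.    2.25 -0.27  0.53  2.13]
scoop o [527.4 196.2 140.2] yaw 8.1 pitch 12.8
```

View pics/w15.png

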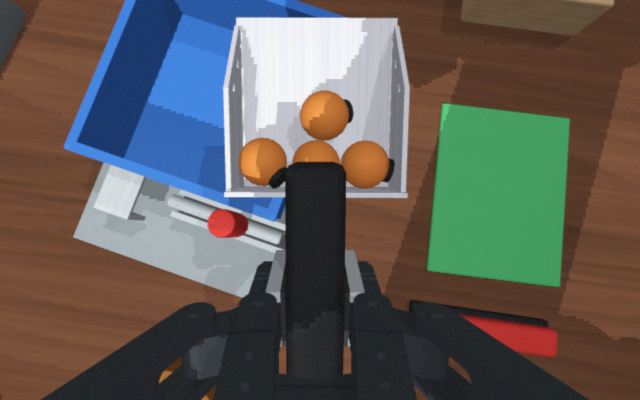

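View pics/t15.png

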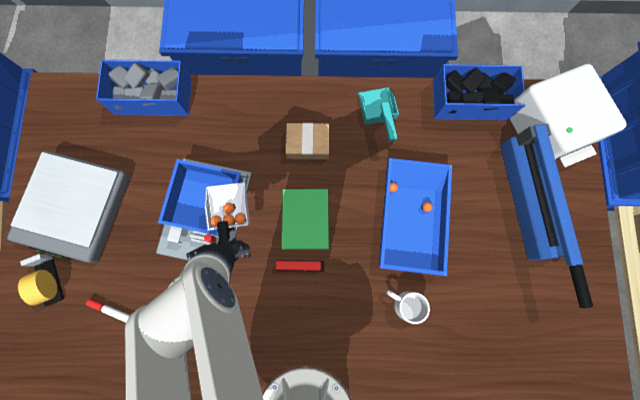

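```bash
python3 - <<'E'
from plan import *
KV=cam("wrist")
for n,p,z in [("tote -x+y",(66,148),78),("tote near edge",(272,217),78),("far left edge",(130,0),78),("boltknob",(222,223),114),("mat",(442,104),4),("mat",(568,118),4),("mat",(559,286),4),("mat",(428,270),4)]: print(n,back("wrist",p,z,KV).round(1))
E
```

```text
tote -x+y [489.4 386.9  78. ]
tote near edge [458.2 219.   78. ]
far left edge [617.2 360.   78. ]
boltknob [448.6 247.  114. ]
mat [597.3  74.8   4. ]
mat [600.6 -52.8   4. ]
mat [432.9 -56.4   4. ]
mat [430.6  70.7   4. ]
```

```bash
python3 - <<'E'
from plan import *
a=np.radians(20);f=np.array([np.cos(a),np.sin(a),0])
go(np.array([562,286,132])-51*f,20,8,8)
E
```

```text
step mm 6.9 deg 1.62
[[-0.6,-1.4,0.5,-0.69,0.02,0.05,-1],[-0.6,-1.4,0.5,-0.69,0.03,0.07,-1],[-0.6,-1.4,0.5,-0.69,0.03,0.09,-1],[-0.6,-1.4,0.5,-0.69,0.04,0.1,-1],[-0.6,-1.4,0.5,-0.68,0.04,0.12,-1],[-0.6,-1.4,0.5,-0.68,0.05,0.14,-1],[-0.6,-1.4,0.5,-0.68,0.05,0.15,-1],[-0.6,-1.4,0.5,-0.67,0.06,0.17,-1]]
```

```bash
python3 -m crank '[[-0.6,-1.4,0.5,-0.7,0,0.05,-1],[-0.6,-1.4,0.5,-0.7,0,0.07,-1],[-0.6,-1.4,0.5,-0.7,0,0.09,-1],[-0.6,-1.4,0.5,-0.7,0,0.1,-1],[-0.6,-1.4,0.5,-0.7,0,0.12,-1],[-0.6,-1.4,0.5,-0.7,0,0.14,-1],[-0.6,-1.4,0.5,-0.7,0,0.15,-1],[-0.6,-1.4,0.5,-0.7,0,0.17,-1],[0,0,0,0,0,0,-1],[0,0,0,0,0,0,-1]]'; python3 - <<'E'
from plan import *
st();o,y,p=cur();L=o+Rs(y,p).apply([51,0,0]);print("lip",L.round(1));
lipgo([(562-L[0],120-L[2],-5),(0,-20,-30),(0,-35,-65)],[4,4,6])
E
```

```text
clock: 14.58
eef_pos: [420.7, 228.3, 195.1]
tcp_rot: [-1.282, -0.005, -1.227]
contact_force: [0.2, 0.2, -4.1]
opening: 0.238
t14.58 p [420.7 228.3 195.1] yaw_s 19.8 tilt 16.5 roll 0.3 open 0.24 F [ 0.2  0.2 -4.1] q [ 0.53  0.05  2.17 -0.1   0.63  1.83]
scoop o [506.6 259.2 126.7] yaw 19.8 pitch 6.8
lip [554.2 276.4 132.7]
scoop o [506.6 259.2 126.7] yaw 19.8 pitch 6.8
step mm 7.0 deg 2.96
[[-3.0,-0.0,0.1,0.0,-0.19,0.67,-1],[-3.0,-0.0,0.1,0.0,-0.23,0.66,-1],[-3.0,-0.0,0.1,0.0,-0.26,0.65,-1],[-3.0,-0.0,0.1,0.0,-0.29,0.63,-1]]
step mm 13.9 deg 6.25
[[-6.2,-0.0,-0.0,0.0,-0.52,1.29,-1],[-6.2,-0.0,-0.0,0.0,-0.65,1.23,-1],[-6.2,-0.0,-0.0,0.0,-0.79,1.15,-1],[-6.2,-0.0,-0.0,0.0,-0.91,1.06,-1]]
step mm 15.4 deg 5.83
[[-5.8,0.0,0.0,-0.0,-0.28,1.52,-1],[-5.8,0.0,0.0,-0.0,-0.43,1.48,-1],[-5.8,0.0,0.0,-0.0,-0.58,1.43,-1],[-5.8,0.0,0.0,-0.0,-0.73,1.36,-1],[-5.8,0.0,0.0,-0.0,-0.86,1.28,-1],[-5.8,0.0,0.0,-0.0,-0.99,1.19,-1]]
```

```bash
python3 -m crank '[[-3,0,0,-0.1,-0.19,0.67,-1],[-3,0,0,-0.1,-0.23,0.66,-1],[-3,0,0,-0.1,-0.26,0.65,-1],[-3,0,0,-0.1,-0.29,0.63,-1],[-6.2,0,0,0,-0.52,1.29,-1],[-6.2,0,0,0,-0.65,1.23,-1],[-6.2,0,0,0,-0.79,1.15,-1],[-6.2,0,0,0,-0.91,1.06,-1],[-5.8,0,0,0,-0.28,1.52,-1],[-5.8,0,0,0,-0.43,1.48,-1]]'; python3 - <<'E'
from plan import *
st();o,y,p=cur();L=o+Rs(y,p).apply([51,0,0]);print("lip",L.round(1));cv2.imwrite("pics/w17.png",cams.grab_frame("wrist"));cv2.imwrite("pics/s17.png",cams.grab_frame("scene")[100:300,250:500].repeat(3,0).repeat(3,1))
L=o+Rs(y,p).apply([51,0,0])
lipgo([(560-L[0],68-L[2],-70)],[7])
E
```

```text
clock: 15.42
eef_pos: [516.2, 255.6, 230.0]
tcp_rot: [-2.158, -0.006, -1.242]
contact_force: [0.9, 0.7, -2.1]
opening: 0.239
t15.42 p [516.2 255.6 230. ] yaw_s 18.6 tilt -33.6 roll 0.4 open 0.24 F [ 0.9  0.7 -2.1] q [0.43 0.62 1.36 0.05 1.75 1.67]
scoop o [521.8 257.4 116.1] yaw 18.6 pitch -43.3
lip [556.9 269.3  81. ]
scoop o [521.9 257.1 109.3] yaw 18.5 pitch -43.7
step mm 10.6 deg 3.75
[[-3.8,-0.0,0.1,0.0,-0.47,0.95,-1],[-3.8,-0.0,0.1,0.0,-0.53,0.92,-1],[-3.8,-0.0,0.1,0.0,-0.59,0.88,-1],[-3.8,-0.0,0.1,0.0,-0.65,0.84,-1],[-3.8,-0.0,0.1,0.0,-0.7,0.79,-1],[-3.8,-0.0,0.1,0.0,-0.75,0.75,-1],[-3.8,-0.0,0.1,0.0,-0.8,0.7,-1]]
```

View pics/w17.png

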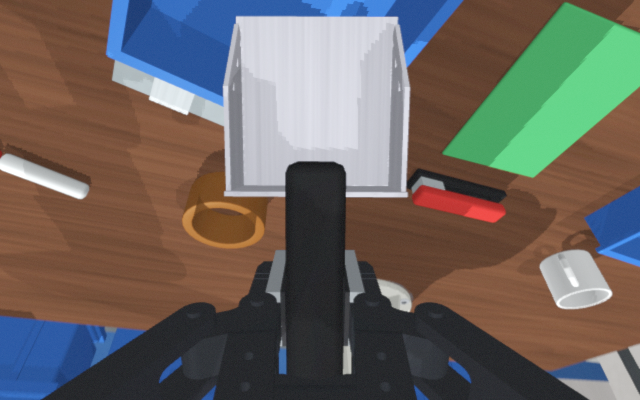

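View pics/s17.png

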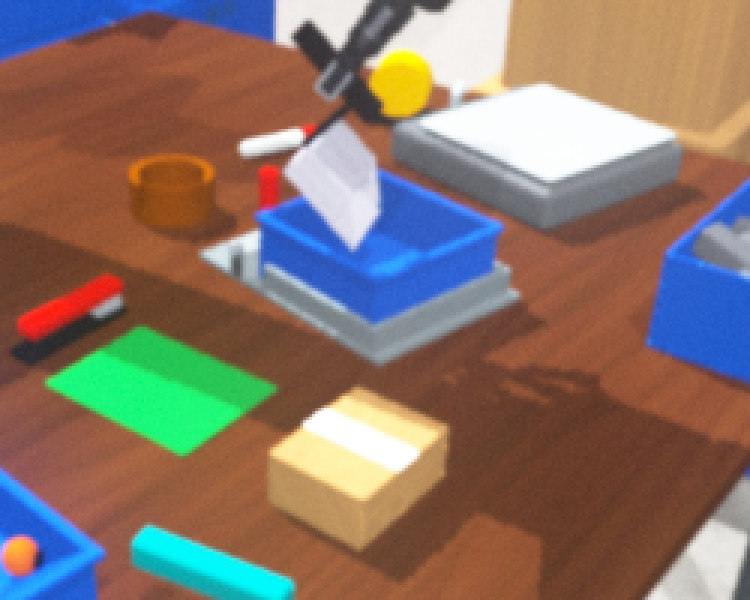

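```bash
python3 - <<'E'
from plan import *
crop(cams.grab_frame("top"),150,140,280,280,4,"t18");st()
E
```

```text
t15.57 p [515.7 255.3 225.1] yaw_s 18.6 tilt -33.8 roll 0.4 open 0.24 F [-0.9 -0.3 -2.6] q [0.43 0.62 1.37 0.05 1.74 1.67]
```

View pics/t18.png

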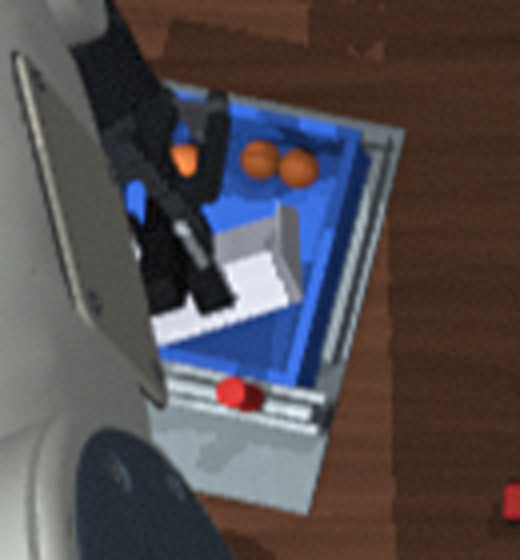

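```bash
python3 - <<'E'
from plan import *
o,y,p=cur();p0,R0=pose();p1,R1=scoop([o[0]-5,o[1]-5,o[2]+60],y,p);rows(p1,R1,4,-1)
p2,R2=scoop([515,150,165],0,0);rows(p2,R2,14,-1,p1,R1)
E
```

```text
scoop o [521.  257.1 111.2] yaw 18.6 pitch -43.5
step mm 15.1 deg 0.12
[[-0.0,-0.0,0.1,0.09,-1.16,-0.97,-1],[-0.0,-0.0,0.1,0.09,-1.16,-0.97,-1],[-0.0,-0.0,0.1,0.08,-1.16,-0.97,-1],[-0.0,-0.0,0.1,0.08,-1.16,-0.97,-1]]
step mm 9.6 deg 3.36
[[3.1,1.3,0.3,0.5,0.67,-0.47,-1],[3.1,1.3,0.3,0.52,0.64,-0.49,-1],[3.1,1.3,0.3,0.53,0.61,-0.51,-1],[3.1,1.3,0.3,0.55,0.58,-0.53,-1],[3.1,1.3,0.3,0.56,0.55,-0.55,-1],[3.1,1.3,0.3,0.58,0.51,-0.56,-1],[3.1,1.3,0.3,0.59,0.48,-0.58,-1],[3.1,1.3,0.3,0.61,0.45,-0.59,-1],[3.1,1.3,0.3,0.62,0.41,-0.6,-1],[3.1,1.3,0.3,0.64,0.38,-0.6,-1],[3.1,1.3,0.3,0.65,0.34,-0.61,-1],[3.1,1.3,0.3,0.67,0.3,-0.61,-1],[3.1,1.3,0.3,0.69,0.27,-0.61,-1],[3.1,1.3,0.3,0.7,0.23,-0.61,-1]]
```

```bash
python3 -m crank '[[0,0,0,0.1,-1.3,-1.1,-1],[0,0,0,0.1,-1.3,-1.1,-1],[0,0,0,0.1,-1.16,-1,-1],[0,0,0,0.1,-1.16,-1,-1],[5,2,0.5,0.9,0.9,-0.8,-1],[5,2,0.5,0.9,0.9,-0.8,-1],[5,2,0.5,0.9,0.85,-0.9,-1],[5,2,0.5,1,0.8,-0.9,-1],[5,2,0.5,1,0.7,-0.95,-1],[5,2,0.5,1,0.65,-0.95,-1]]'; python3 - <<'E'
from plan import *
st();cur();go([515,12,60],-1,0,12);crop(cams.grab_frame("top"),150,140,280,280,4,"t19")
E
```

```text
clock: 16.4
eef_pos: [454.4, 173.5, 291.5]
tcp_rot: [-1.572, -0.012, -1.465]
contact_force: [-1.3, -0.4, -3.3]
opening: 0.244
t16.40 p [454.4 173.5 291.5] yaw_s 6.1 tilt -0.1 roll 0.7 open 0.24 F [-1.3 -0.4 -3.3] q [ 0.37  0.09  1.86 -0.01  1.2   1.84]
scoop o [521.9 180.7 199.9] yaw 6.1 pitch -9.8
step mm 18.5 deg 1.00
[[0.8,0.6,0.0,1.29,1.29,-0.32,-1],[0.8,0.6,0.0,1.3,1.28,-0.33,-1],[0.8,0.6,0.0,1.3,1.28,-0.33,-1],[0.8,0.6,0.0,1.3,1.27,-0.33,-1],[0.8,0.6,0.0,1.31,1.27,-0.34,-1],[0.8,0.6,0.0,1.31,1.26,-0.34,-1],[0.8,0.6,0.0,1.31,1.26,-0.35,-1],[0.8,0.6,0.0,1.32,1.25,-0.35,-1],[0.8,0.6,0.0,1.32,1.25,-0.36,-1],[0.8,0.6,0.0,1.33,1.24,-0.36,-1],[0.8,0.6,0.0,1.33,1.24,-0.36,-1],[0.8,0.6,0.0,1.33,1.23,-0.37,-1]]
```

View pics/t19.png

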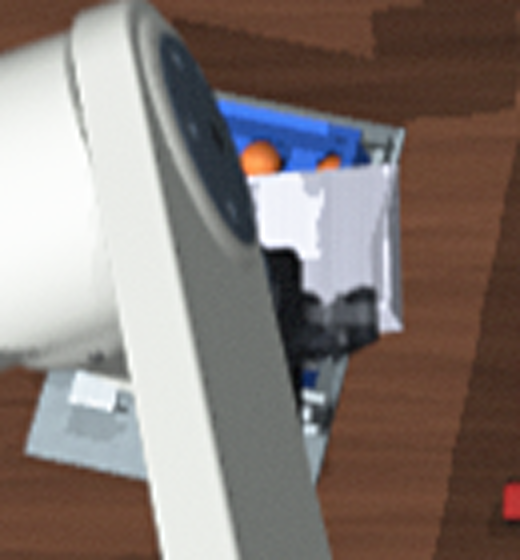

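```bash
python3 -m crank '[[0.9,0.7,0,1.8,0.8,-0.3,-1],[1,0.7,0,1.9,1,-0.3,-1],[1,0.7,0,1.9,1.2,-0.3,-1],[1,0.7,0,1.8,1.3,-0.2,-1],[1,0.7,0,1.8,1.3,-0.2,-1],[1,0.7,0,1.8,1.3,-0.2,-1],[1,0.7,0,1.8,1.3,-0.2,-1],[1,0.7,0,1.7,1.3,-0.2,-1],[0.8,0.7,0,1.3,1.3,-0.2,-1],[0.8,0.7,0,0.8,1,-0.2,-1]]'; python3 - <<'E'
from plan import *
st();cur();go([524,11,40],-2,0,4);go([524,11,5],-2,0,8);crop(cams.grab_frame("top"),150,140,280,280,4,"t20");cv2.imwrite("pics/w20.png",cams.grab_frame("wrist"))
E
```

```text
clock: 17.28
eef_pos: [436.0, -4.2, 198.7]
tcp_rot: [-1.349, 0.006, -1.59]
contact_force: [-0.9, -0.4, -3.3]
opening: 0.246
t17.28 p [436.   -4.2 198.7] yaw_s -1.2 tilt 12.7 roll -0.4 open 0.25 F [-0.9 -0.4 -3.3] q [-0.02 -0.    2.21  0.01  0.72  1.57]
scoop o [522.5  -6.  124.4] yaw -1.2 pitch 3.0
step mm 20.5 deg 0.78
[[-0.7,0.2,-0.1,-0.44,1.98,-0.31,-1],[-0.7,0.2,-0.1,-0.44,1.98,-0.29,-1],[-0.7,0.2,-0.1,-0.45,1.99,-0.26,-1],[-0.7,0.2,-0.1,-0.45,1.99,-0.24,-1]]
step mm 14.6 deg 0.39
[[-0.4,0.1,-0.1,-0.22,1.42,-0.25,-1],[-0.4,0.1,-0.1,-0.22,1.42,-0.24,-1],[-0.4,0.1,-0.1,-0.22,1.42,-0.23,-1],[-0.4,0.1,-0.1,-0.22,1.42,-0.23,-1],[-0.4,0.1,-0.1,-0.22,1.42,-0.22,-1],[-0.4,0.1,-0.1,-0.22,1.42,-0.21,-1],[-0.4,0.1,-0.1,-0.23,1.42,-0.2,-1],[-0.4,0.1,-0.1,-0.23,1.43,-0.19,-1]]
```

View pics/t20.png

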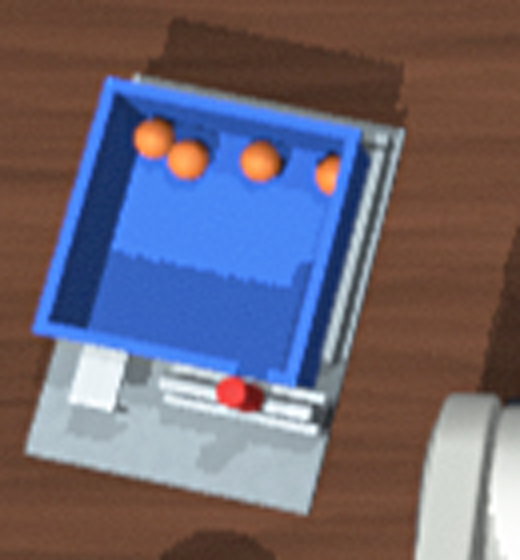

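View pics/w20.png

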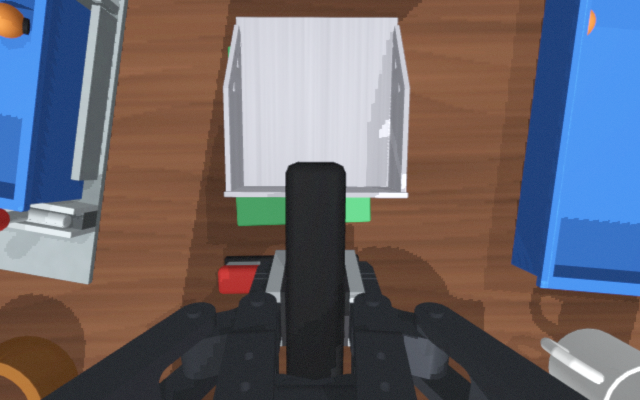

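```bash
python3 -m crank '[[-0.4,0,-0.1,-0.25,1.2,-0.25,-1],[-0.4,0,-0.1,-0.25,1.4,-0.25,-1],[-0.4,0,0,-0.25,1.4,-0.25,-1],[-0.4,0,0,-0.25,1.4,-0.23,-1],[-0.4,0,0,-0.25,1.4,-0.22,-1],[-0.4,0,0,-0.25,1.4,-0.2,-1],[-0.3,0,0,-0.2,1.2,-0.2,-1],[-0.3,0,0,-0.2,0.8,-0.1,-1],[0,0,0,0,0.3,0,-1],[0,0,0,0,0,0,-1]]'; python3 - <<'E'
from plan import *
st();cur();go([524,11,4],-2,0,4)
E
```

```text
clock: 18.22
eef_pos: [445.4, 23.1, 99.2]
tcp_rot: [-1.388, 0.004, -1.585]
contact_force: [0.6, 0.8, -2.4]
opening: 0.245
t18.22 p [445.4  23.1  99.2] yaw_s -0.8 tilt 10.5 roll -0.2 open 0.24 F [ 0.6  0.8 -2.4] q [ 0.05  0.22  2.25 -0.02  0.49  1.66]
scoop o [528.9  21.9  21.5] yaw -0.8 pitch 0.8
step mm 4.8 deg 0.36
[[-0.2,0.3,-0.1,0.23,0.39,-0.17,-1],[-0.2,0.3,-0.1,0.23,0.39,-0.16,-1],[-0.2,0.3,-0.1,0.23,0.39,-0.16,-1],[-0.2,0.3,-0.1,0.23,0.39,-0.16,-1]]
```

```bash
python3 -m crank '[[-0.2,0.2,0,0.2,0.4,-0.15,-1],[-0.2,0.2,0,0.2,0.4,-0.15,-1],[-0.2,0.2,0,0.2,0.4,-0.15,-1],[-0.2,0.2,0,0.2,0.3,-0.1,-1],[0,0,0,0,0.15,0,-1],[0,0,0,0,0.1,0,-1],[0,0,0,0,0.05,0,-1],[0,0,0,0,0,0,-1],[0,0,0,0,0,0,-1],[0,0,0,0,0,0,-1]]'; python3 - <<'E'
from plan import *
st();cur();cv2.imwrite("pics/w22.png",cams.grab_frame("wrist"))
E
```

```text
clock: 19.05
eef_pos: [444.9, 14.7, 83.4]
tcp_rot: [-1.398, 0.008, -1.601]
contact_force: [-0.4, 1.2, -3.1]
opening: 0.24
t19.05 p [444.9  14.7  83.4] yaw_s -1.8 tilt 9.9 roll -0.5 open 0.24 F [-0.4  1.2 -3.1] q [ 0.03  0.26  2.26 -0.01  0.46  1.64]
scoop o [527.6  12.    4.9] yaw -1.8 pitch 0.2
```

View pics/w22.png

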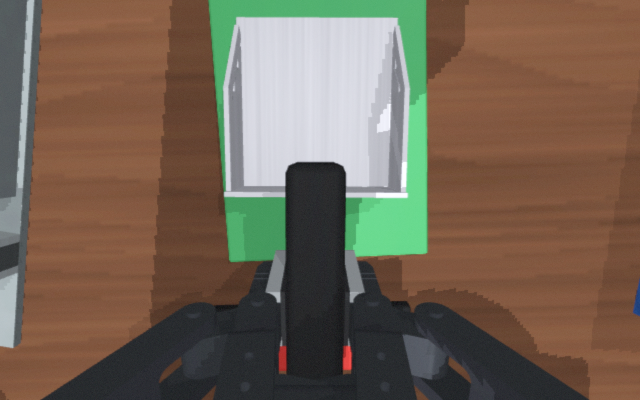

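```bash
python3 -m crank '[[0,0,0,0,0.1,0,-1],[0,0,0,0,0.05,0,-1],[0,0,0,0,0,0,-0.2],[0,0,0,0,0,0,0.3],[0,0,0,0,0,0,1],[0,0,0,0,0,0,1],[0,0,0,0,0,0,1],[0,0,0,0,0,0,1],[0,0,0,0,-0.8,0,1],[0,0,0,0,-1.5,0,1]]'; python3 - <<'E'
from plan import *
st()
E
python3 -m crank '[[0,0,0,0,-2,0,1],[0,0,0,0,-3,0,1],[0,0,0,0,-3,0,1],[0,0,0,0,-3,0,1],[0,0,0,0,-2,0,1],[0,0,0,0,-1,0,1],[0,0,0,0,0,0,1],[0,0,0,0,0,0,1],[0,0,0,0,0,0,1],[0,0,0,0,0,0,1]]'; python3 - <<'E'
from plan import *
st();cv2.imwrite("pics/w23.png",cams.grab_frame("wrist"));cv2.imwrite("pics/s23.png",cams.grab_frame("scene"))
E
```

```text
clock: 19.93
eef_pos: [441.2, 14.7, 104.7]
tcp_rot: [-1.399, 0.008, -1.602]
contact_force: [-0.6, -0.2, -0.5]
opening: 1.0
t19.93 p [441.2  14.7 104.7] yaw_s -1.9 tilt 9.8 roll -0.5 open 1.00 F [-0.6 -0.2 -0.5] q [ 0.03  0.2   2.25 -0.01  0.52  1.64]
clock: 20.77
eef_pos: [413.8, 14.2, 253.9]
tcp_rot: [-1.396, 0.009, -1.602]
contact_force: [-0.7, 0.3, -0.6]
opening: 1.001
t20.77 p [413.8  14.2 253.9] yaw_s -1.9 tilt 10.0 roll -0.5 open 1.00 F [-0.7  0.3 -0.6] q [ 0.03 -0.1   2.15 -0.    0.92  1.64]
```

View pics/w23.png

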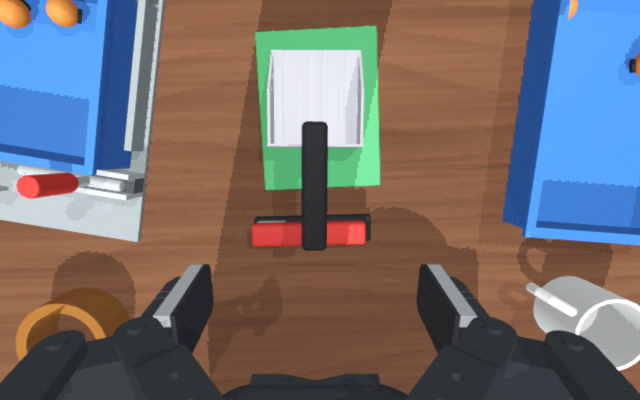

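View pics/s23.png

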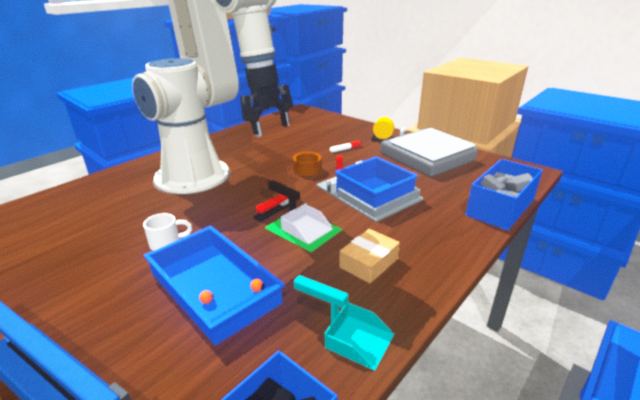

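```bash
python3 - <<'E'
from plan import *
rows([447,246,190],tool(-11,0),9,1)
E
```

```text
step mm 27.0 deg 1.50
[[-1.1,1.0,-0.1,-2.58,0.77,0.16,1],[-1.1,1.0,-0.1,-2.58,0.76,0.13,1],[-1.1,1.0,-0.1,-2.59,0.75,0.1,1],[-1.1,1.0,-0.1,-2.59,0.74,0.07,1],[-1.1,1.0,-0.1,-2.59,0.73,0.03,1],[-1.1,1.0,-0.1,-2.6,0.73,0.0,1],[-1.1,1.0,-0.1,-2.6,0.72,-0.03,1],[-1.1,1.0,-0.1,-2.6,0.72,-0.06,1],[-1.1,1.0,-0.1,-2.6,0.71,-0.1,1]]
```

```bash
python3 -m crank '[[-1.1,1,-0.1,-2.4,0.3,0.16,1],[-1.2,1.1,-0.1,-2.6,0.5,0.13,1],[-1.2,1.1,-0.1,-2.6,0.6,0.1,1],[-1.2,1.1,-0.1,-2.6,0.7,0.07,1],[-1.2,1.1,-0.1,-2.6,0.7,0.03,1],[-1.2,1.1,-0.1,-2.6,0.7,0,1],[-1.2,1.1,-0.1,-2.6,0.7,-0.03,1],[-1.1,1,-0.1,-2.5,0.6,-0.06,1],[-1.1,1,-0.1,-2,0.4,-0.1,1],[0,0,0,0,0,0,1]]'; python3 - <<'E'
from plan import *
st();KV=cam("wrist");cv2.imwrite("pics/w24.png",cams.grab_frame("wrist"));print(proj("wrist",[446.5,246.5,114],KV))
E
```

```text
clock: 21.7
eef_pos: [443.5, 246.2, 192.2]
tcp_rot: [-1.602, -0.005, -1.783]
contact_force: [0.5, -0.4, 0.4]
opening: 0.999
t21.70 p [443.5 246.2 192.2] yaw_s -12.2 tilt -1.8 roll 0.3 open 1.00 F [ 0.5 -0.4  0.4] q [0.49 0.24 1.91 0.02 1.01 2.27]
(np.float64(314.13562647533473), np.float64(209.358122435215))
```

View pics/w24.png

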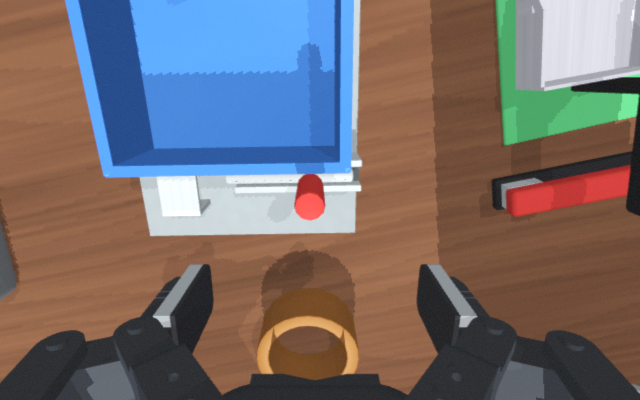

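```bash
python3 -m crank '[[0.5,-0.3,0,0,1,0.1,1],[0.5,-0.3,0,-0.1,1.3,0.1,1],[0.4,-0.3,0,-0.1,1.3,0.1,1],[0.3,-0.2,0,0,1.3,0.1,1],[0,0,0,0,1.3,0.05,1],[0,0,0,0,1.2,0.05,1],[0,0,0,0,1,0.05,1],[0,0,0,0,0.5,0,1],[0,0,0,0,0,0,1],[0,0,0,0,0,0,1]]'; python3 - <<'E'
from plan import *
st();cv2.imwrite("pics/w25.png",cams.grab_frame("wrist"))
E
```

```text
clock: 22.58
eef_pos: [444.1, 236.4, 96.0]
tcp_rot: [-1.575, -0.014, -1.759]
contact_force: [-0.3, -0.3, 0.0]
opening: 1.001
t22.58 p [444.1 236.4  96. ] yaw_s -10.8 tilt -0.2 roll 0.8 open 1.00 F [-0.3 -0.3  0. ] q [ 0.49  0.37  2.   -0.01  0.78  2.26]
```

View pics/w25.png

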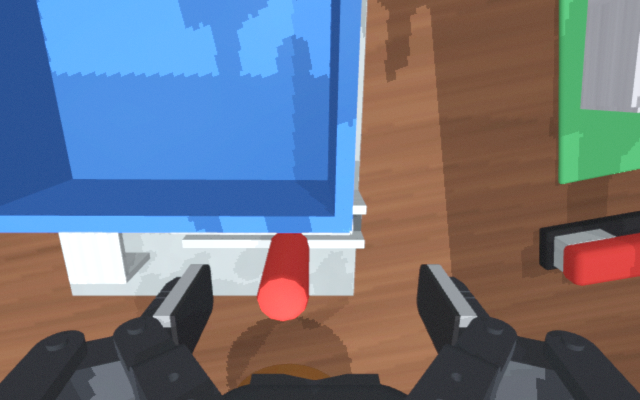

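```bash
python3 - <<'E'
from plan import *
KV=cam("wrist");b=back("wrist",(283,296),114,KV);p,R=pose();print(b,R.inv().apply(b-p))
E
```

```text
[450.4495692  248.40281578 114.        ] [-12.64455639 -18.06867632   3.92236448]
```

```bash
python3 -m crank '[[0,0,0,-0.4,0,0.1,1],[0,0,0,-0.4,0,0.1,1],[0,0,0,-0.4,0,0.1,1],[0,0,0,-0.1,0,0,0],[0,0,0,0,0,0,-1],[0,0,0,0,0,0,-1],[0,0,0,0,0,0,-1],[0,0,0,0,0,0,-1],[0,0,0,0,0,0,-1],[0,0,0,0,0,0,-1]]' 50; python3 - <<'E'
from plan import *
st();cv2.imwrite("pics/w26.png",cams.grab_frame("wrist"))
E
```

```text
clock: 23.47
eef_pos: [451.8, 251.3, 99.0]
tcp_rot: [-1.571, -0.011, -1.758]
contact_force: [-0.4, 1.0, -2.8]
opening: 0.219
t23.47 p [451.8 251.3  99. ] yaw_s -10.7 tilt 0.0 roll 0.6 open 0.22 F [-0.4  1.  -2.8] q [ 0.51  0.38  1.98 -0.01  0.79  2.28]
```

View pics/w26.png

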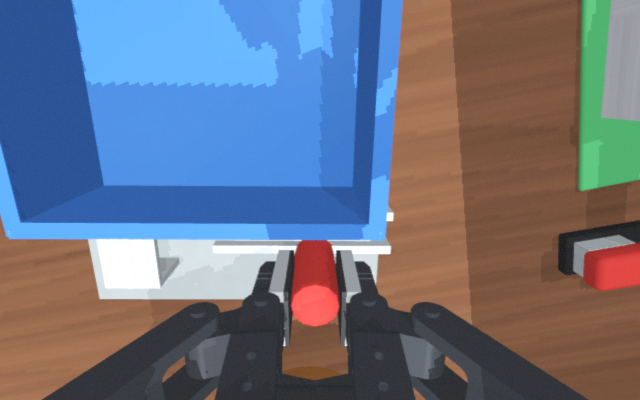

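```bash
python3 -m crank '[[0,0,0,-0.5,0,0,-1],[0,0,0,-0.8,0,0,-1],[0,0,0,-0.8,0,0,-1],[0,0,0,-0.8,0,0,-1],[0,0,0,-0.8,0,0,-1],[0,0,0,-0.6,0,0,-1],[0,0,0,-0.4,0,0,-1],[0,0,0,0,0,0,-1],[0,0,0,0,0,0,-1],[0,0,0,0,0,0,-1]]'; python3 - <<'E'
from plan import *
st();cv2.imwrite("pics/w27.png",cams.grab_frame("wrist"))
E
```

```text
clock: 24.35
eef_pos: [462.1, 303.0, 99.0]
tcp_rot: [-1.569, -0.011, -1.757]
contact_force: [0.6, -3.3, 4.1]
opening: 0.215
t24.35 p [462.1 303.   99. ] yaw_s -10.6 tilt 0.1 roll 0.6 open 0.21 F [ 0.6 -3.3  4.1] q [ 0.58  0.43  1.9  -0.01  0.82  2.35]
```

View pics/w27.png

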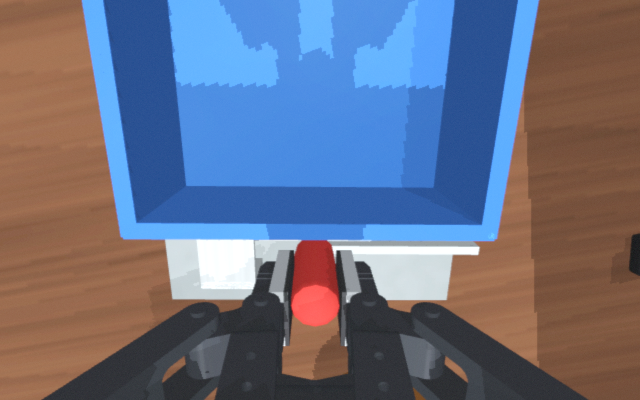

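```bash
python3 -m crank '[[0,0,0,-0.3,0,0,-1],[0,0,0,-0.3,0,0,-1],[0,0,0,-0.3,0,0,-1],[0,0,0,-0.3,0,0,-1],[0,0,0,-0.3,0,0,-1],[0,0,0,-0.3,0,0,-1],[0,0,0,-0.3,0,0,-1],[0,0,0,-0.3,0,0,-1],[0,0,0,-0.3,0,0,-1],[0,0,0,-0.3,0,0,-1]]'; python3 - <<'E'
from plan import *
st()
E
```

```text
clock: 25.23
eef_pos: [463.4, 310.0, 99.0]
tcp_rot: [-1.576, -0.054, -1.752]
contact_force: [-0.3, -20.6, 14.0]
opening: 0.218
t25.23 p [463.4 310.   99. ] yaw_s -10.4 tilt -0.3 roll 3.1 open 0.22 F [ -0.3 -20.6  14. ] q [ 0.61  0.45  1.86 -0.04  0.87  2.39]
```

```bash
python3 -m crank '[[0,0,0,0.05,0,0,-1],[0,0,0,0,0,0,0],[0,0,0,0,0,0,0.2],[0,0,0,0,0,0,0.3],[0,0,0,0,0,0,0.3],[0,0,0,0,-1.5,0,0.3],[0,0,0,0,-3,0,0.3],[0,0,0,0,-3,0,0.3],[0,0,0,0,-3,0,0.3],[0,0,0,0,-3,-1,0.3]]'; python3 - <<'E'
from plan import *
st();cv2.imwrite("pics/w29.png",cams.grab_frame("wrist"))
E
```

```text
clock: 26.07
eef_pos: [451.8, 316.9, 229.7]
tcp_rot: [-1.589, -0.064, -1.753]
contact_force: [0.3, 0.7, 0.4]
opening: 0.649
t26.07 p [451.8 316.9 229.7] yaw_s -10.5 tilt -1.0 roll 3.7 open 0.65 F [0.3 0.7 0.4] q [ 0.63  0.28  1.76 -0.03  1.15  2.4 ]
```

View pics/w29.png

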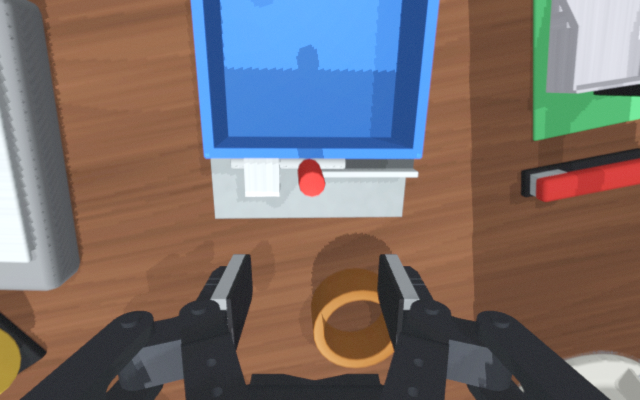

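```bash
python3 -m crank '[[0,0,0,1,-1,-1.5,0.3],[0,0,0,2,-1,-2.5,0.3],[0,0,0,3,-1,-2.5,0.3],[0,0,0,3.5,0,-2,0.3],[0,0,0,3.5,0,-1,0.3],[0,0,0,3.5,0,0,0.3],[0,0,0,3.5,0,0,0.3],[0,0,0,3,0,0,0.3],[0,0,0,2,0,0,0.3],[0,0,0,0,0,0,0.3]]'; python3 - <<'E'
from plan import *
st();t=cams.grab_frame("top");cv2.imwrite("pics/t30.png",t);crop(t,150,150,260,275,4.5,"c30")
E
```

```text
clock: 26.95
eef_pos: [307.2, 88.8, 282.3]
tcp_rot: [-1.579, -0.05, -1.743]
contact_force: [0.1, 0.4, 0.2]
opening: 0.647
t26.95 p [307.2  88.8 282.3] yaw_s -9.9 tilt -0.5 roll 2.9 open 0.65 F [0.1 0.4 0.2] q [ 0.32 -0.19  2.14 -0.04  1.22  2.08]
```

View pics/t30.png

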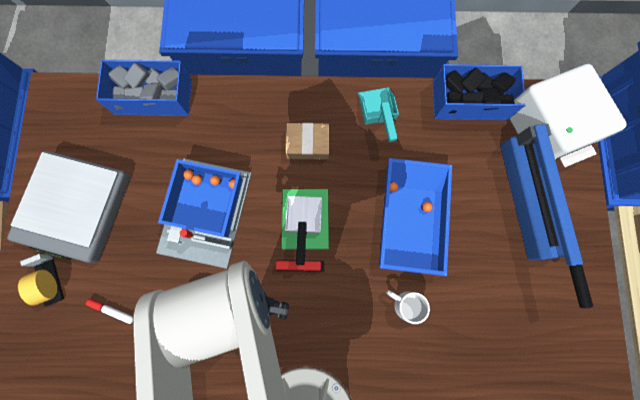

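View pics/c30.png

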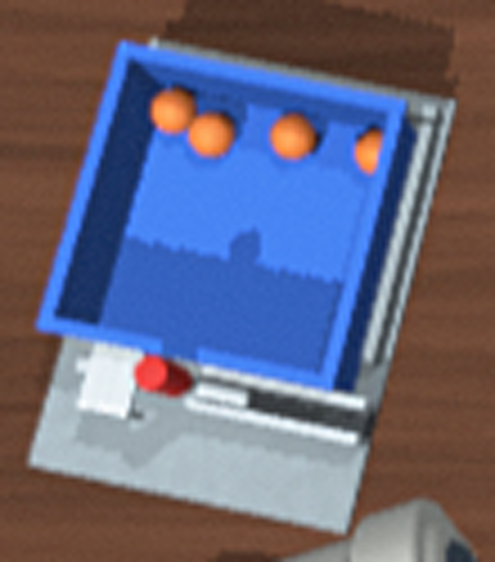

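```bash
python3 - <<'E'
from fit import *
a=[back("top",p,114,KV) for p in full((150,150),4.5,[(262,396),(152,373)])]
print(a,np.linalg.norm(a[1]-a[0]))
o=np.array([527.7,289.8]);t=np.radians(-11.05);R=np.array([[np.cos(t),-np.sin(t)],[np.sin(t),np.cos(t)]])
for q in a: print(R.T@(q[:2]-o))
for p in full((150,150),4.5,[(78,365),(128,418),(247,398),(360,406)]): print("bar",R.T@(back("top",p,35,KV)[:2]-o))
E
```

```text
[array([445.71435589, 245.56588851, 114.        ]), array([457.73657792, 307.40019198, 114.        ])] 62.99218132640344
[-71.98749917 -59.12784811]
[-72.03967159   3.86431161]
bar [-73.80610952  76.38811106]
bar [-98.3194618   38.40604228]
bar [-72.35280487 -28.03247024]
bar [-63.25222231 -95.41506805]
```

```bash
python3 - <<'E'
from plan import *
st();order.sign_off()
E
```

```text
t27.00 p [307.8  89.9 282.4] yaw_s -10.0 tilt -0.5 roll 2.8 open 0.65 F [0.2 0.4 0.1] q [ 0.32 -0.19  2.14 -0.04  1.22  2.08]
the job is handed in; nothing more can be done
```

I scooped four knobs into the tote, put the scoop back upright on its mat and slid the bolt home. I handed the job in at 27 s, and sign-off gives no verdict.

What my last checks showed:

- **Knobs:** the last top picture shows four knobs in the tote and the other two in the bin. A fifth was in the pan at first but rolled back into the bin as I lifted.
- **Tote:** its rim corners are at the same pixels as at the start, so it is still seated in the dock.
- **Scoop:** it lies level on the mat, about 13 mm from the mat's centre, and the gripper has let go.
- **Bolt:** I did not read its joint value directly. The arm moved it about 60 mm and the top camera made it 63 mm. It stopped against about 20 N, where sliding needs about 3 N, so I take it to be at its end stop. The limit is 58 mm.
- **Bystanders:** the mug, carton and stapler are where they were. The arm hid the tape roll in the last top picture. The wrist camera had it in view about a second earlier, but I did not measure its position.

Two measurements disagreed. The top and wrist cameras differed by 3 to 8 mm on some positions. The bin and tote rims measured about 5 mm per side larger than stated, probably a flange. Neither affected the result.

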